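# Close a seven-cell round pack

## Robot

A 7-joint arm with a two-finger parallel gripper is mounted at the origin on a cart in front of the work surface, level with it; the furniture and walls round the work are solid. World frame = base frame: x ahead of the robot, y to its left, z up, the work surface at z = 0. Lengths are in mm, angles in degrees, forces in N, time in s.
With the tool pointing down it reaches from about 425 to 975 mm from the base axis. Payload 16.7 kg.
Tool frame: the origin (TCP) lies midway between the tips of the shut fingers; the grasp point (between the pads) lies 19 mm behind it; z points along the fingers, y is the line along which they close (so a half turn about z gives the same grasp; the last joint's range is limited). The gripper opens to 85 mm and grips with 20 to 120 N. Pads are 22 mm wide; open, the fingers measure 114 mm over their backs; the gripper's body (76 mm by 85 mm) begins 54 mm behind the grasp point. The pads swing forward as they close: fully open they stand 13 mm farther back than shut.
Start: joints at [55.663, 24.414, 4.234, 92.017, -1.954, 63.644, -3.845], TCP at [293.445, -607.837, 231.302] pointing down, gripper open.
Joint ranges: [-163.25, 163.25], [-28.42, 122.38], [-70.27, 78.77], [12.13, 141.07], [-58.53, 238.53], [9.26, 117.41], [-156.51, 156.51]. Speed limits (degrees/s): [108.29, 108.29, 136.94, 136.94, 172.46, 172.46, 172.46].

## Interface

Orientations are given as a 3x3 rotation matrix whose columns are the frame's x, y, z axes.
In Python, from station import bot, viewer, nets gives the robot as it stands.
- The arm moves only by the tool send_rows, never from a script. Its argument "targets" is a list that holds one entry, the list of rows, each a list of 7 numbers: the shift along the tool's x, y, z each as a share of 0.15 m, from -1 to 1, then the turn, a rotation vector about the tool's x, y, z each as a share of pi/2 rad, from -1 to 1, then the closure, from 0 (fully open) to 1 (shut). A call has 1 to 8 rows; each row is the pose to reach, as a shift and turn from the pose commanded when the call began, along the tool's axes at that moment; what a row does not reach only later rows make up. A row lasts 1/12 s, in which the tool goes at most 41.7 mm and 7.16 degrees, less where a joint would pass 70% of its speed; a pose out of reach is approached as far as the arm can. A call with a number of a shift or a turn outside -1 to 1 is refused whole. A call with a gripper value outside its range is refused whole. The fingers move at their own pace and stop on an object; "force" is the grip in N (left out, the last holds). Time passes only in rows, so rows that repeat a pose let the fingers close. It gives the time, the measured TCP pose, the force, the opening and the grip force at its end, in the units of the state.
- bot.sense(): the state, without advancing time (a new reading comes with each control period).
- viewer.read_camera(name): name is "scene" or "top" or "wrist"; returns the picture (384x512x3 uint8, blue, green, red); there is no depth.
- viewer.calibration(name): a dict with "fx", "fy", "cx", "cy" (pixels), "k1" (the pictures are not rectified: a ray, as slopes to the right and down, at radius r is drawn at 1 + k1 r^2 times it, then the intrinsics apply), "R" (3x3) and "t" (3): a world point X has camera coordinates R X + t. Camera axes: x right, y down, z forward; pixel columns grow to the right and rows downward; lengths in mm; the calibration is good to about 2 mm. A picture is of the moment at which its call begins: read the wrist's pose just before it. calibration takes no time and is no camera call; for the wrist camera it gives the pose at the moment of the call.
- bot.sign_off(): hands the job in; it is judged then, once.
Trained networks look in the newest picture that a camera, given by its name, has taken for a name from the list of things; names that differ only in an ending like _2 or _b are one class to them, and where a whole thing is asked for, a point or a joint stands for the part that bears it (a point fixed in the world has none). Each returns a list of dicts, best first, with "p" (0 to 1); they miss things now and then, are a little off and sometimes report something else, mostly with a low value. They report only what shows in the picture. A call takes as long as a camera call.
- nets.look_for(query, camera): "bbox" ([centre column, centre row, width, height] in pixels, round what is visible of it).
- nets.masks_of(query, camera): "region" (384x512 bool, what is visible of it) and "bbox" ([centre column, centre row, width, height] in pixels, round what is visible of it).
- nets.landmark_of(query, camera): "pixel" ([row, column] in pixels: a listed point, or the origin of a listed thing).
The state is a dict: "time": time; "joints": joint angles; "qvel": joint speeds; "effort": joint torques, N m; "position": TCP position; "tcp_rot": TCP orientation; "wrist_force": force on the tool from outside, world axes, zero at the start; "moment": the same for the moment, N m; "finger_gap": finger opening in mm; "finger_force": force on a finger pad.
Only numpy, scipy, OpenCV 4.12 (cv2) and the standard library are available. Lean on these libraries where they do the work, as an engineer would, in place of code of your own. Each camera call takes 0.05 s, during which the arm holds its last target. There are 200 camera calls.

## Task

Pack the two cells from the leaning rack into the round housing with the five loose cells already in it, so that all seven stand upright on its floor, button ends up, one in the middle and six around it. The loose cells have spread out along the wall and leave room for only one more until they are pushed together. Leave the screwdriver, the choke and the heat sink where they lie.

Things in the scene. Friction and masses are not known exactly. Their poses are not given: they have to be found in the camera images.
- housing_floor (a point): Centre of the housing's inner floor; z up its axis, x to the middle of the one wide opening between the cells along the wall. Grey plastic cup, fixed: bore 84 mm (faceted, 82.5 across flats), wall 3 mm, inner floor 6 mm and rim 38 mm above the bench, three screw lugs reaching 60 mm from the axis. Smooth inside (friction 0.15).
- rack: Leaning rack, fixed: aluminium block 54 x 140 x 28 mm on a steel foot 75 x 150 mm. Origin at bench level under its middle; z up, y along the row of two sockets (27.5 mm wide, 22 mm deep, at y = -40 and +40 mm). Socket axes lean 35 degrees from vertical towards -x: out of a socket is (-0.574, 0, 0.819) in this frame. 28 mm of a cell stands out; it may lean 3 degrees in the socket.
- cell_0_mid (a point): Battery cell, a cylinder 26 mm wide, 50 mm long, metal ends, black sleeve, with a button 10 mm wide, 2 mm high on its upper end; 65 g, friction 0.2. Point: middle of its axis, 25 mm above the flat bottom; z along the axis to the button. Starts loose in the middle of the housing.
- cell_1_mid (a point): Battery cell, a cylinder 26 mm wide, 50 mm long, metal ends, black sleeve, with a button 10 mm wide, 2 mm high on its upper end; 65 g, friction 0.2. Point: middle of its axis, 25 mm above the flat bottom; z along the axis to the button. Starts loose in the housing near the wall; 1 to 4 run anticlockwise from above, the wide opening lies between 4 and 1.
- cell_2_mid (a point): Battery cell, a cylinder 26 mm wide, 50 mm long, metal ends, black sleeve, with a button 10 mm wide, 2 mm high on its upper end; 65 g, friction 0.2. Point: middle of its axis, 25 mm above the flat bottom; z along the axis to the button. Starts loose in the housing near the wall; 1 to 4 run anticlockwise from above, the wide opening lies between 4 and 1.
- cell_3_mid (a point): Battery cell, a cylinder 26 mm wide, 50 mm long, metal ends, black sleeve, with a button 10 mm wide, 2 mm high on its upper end; 65 g, friction 0.2. Point: middle of its axis, 25 mm above the flat bottom; z along the axis to the button. Starts loose in the housing near the wall; 1 to 4 run anticlockwise from above, the wide opening lies between 4 and 1.
- cell_4_mid (a point): Battery cell, a cylinder 26 mm wide, 50 mm long, metal ends, black sleeve, with a button 10 mm wide, 2 mm high on its upper end; 65 g, friction 0.2. Point: middle of its axis, 25 mm above the flat bottom; z along the axis to the button. Starts loose in the housing near the wall; 1 to 4 run anticlockwise from above, the wide opening lies between 4 and 1.
- cell_5_mid (a point): Battery cell, a cylinder 26 mm wide, 50 mm long, metal ends, black sleeve, with a button 10 mm wide, 2 mm high on its upper end; 65 g, friction 0.2. Point: middle of its axis, 25 mm above the flat bottom; z along the axis to the button. Starts in the rack's socket at y = -40 mm, button out.
- cell_6_mid (a point): Battery cell, a cylinder 26 mm wide, 50 mm long, metal ends, black sleeve, with a button 10 mm wide, 2 mm high on its upper end; 65 g, friction 0.2. Point: middle of its axis, 25 mm above the flat bottom; z along the axis to the button. Starts in the rack's socket at y = +40 mm, button out.
- choke: Ring-shaped choke wound with copper wire, 44 x 69 x 15 mm, bystander; origin in the middle of its underside.
- driver: Small screwdriver, 154 mm long, 16 mm thick, bystander; origin in the middle of its underside.
- sink: Black finned heat sink, 42 x 50 x 26 mm, bystander; origin in the middle of its underside.

How it is judged:
By the outcome, as a careful person would: the job done as asked, in the order asked, and still so for the second after the job is handed in, with the robot touching nothing.
It also fails if it takes over 67 s, if anything falls off the work surface, if the arm or the gripper's body presses on something with over 40 N, if the wrist force passes 120 N, or if a joint passes its speed limit or range.

## Working session

There is one attempt and no reset: what is moved stays moved. The work goes in short steps, Python scripts to look and compute and a tool call to move; the robot and the scene stay as the last step left them, time stands still between calls to the robot, and variables do not carry over. Pictures are saved under pics/ and viewed, at most 10 in all, crops included, and the job is handed in when it is done.

Besides the shell and the picture viewer there is one more tool, called after ">>>" as name(argument=value, ...), one argument or row to a line, values as JSON. send_rows: Moves the arm, as the interface text tells. Shift numbers are shares of 0.15 m and turn numbers shares of pi/2 rad, none past 1 either way. Its arguments: {"type":"object","properties":{"targets":{"type":"array","items":{"type":"array","items":{"type":"array","items":{"type":"number","minimum":-1,"maximum":1}}}},"force":{"type":"number"}},"required":["targets"]}

```bash
ls; mkdir -p pics; cat > h.py <<'E'
import numpy as np, cv2
from station import bot, viewer, nets
def ray(cam,px,cal=None):
    c=cal or viewer.calibration(cam); R=np.array(c["R"]);t=np.array(c["t"])
    d=np.array([(px[0]-c["cx"])/c["fx"],(px[1]-c["cy"])/c["fy"]]);u=d.copy()
    for _ in range(20): u=d/(1+c["k1"]*(u@u))
    return -R.T@t, R.T@np.array([u[0],u[1],1])
def at_z(cam,px,z,cal=None):
    o,d=ray(cam,px,cal); return o+d*(z-o[2])/d[2]
def proj(cam,X,cal=None):
    c=cal or viewer.calibration(cam); p=np.array(c["R"])@np.array(X)+np.array(c["t"]); u=p[:2]/p[2]
    u=u*(1+c["k1"]*(u@u)); return np.array([u[0]*c["fx"]+c["cx"],u[1]*c["fy"]+c["cy"]])
E
python3 - <<'E'
from h import *
np.set_printoptions(precision=1,suppress=True)
s=bot.sense(); print(s["time"],s["position"],np.array(s["tcp_rot"]),s["finger_gap"])
for cam in ["top","scene"]:
    im=viewer.read_camera(cam); cv2.imwrite(f"pics/{cam}0.png",im)
    c=viewer.calibration(cam); print(cam,-np.array(c["R"]).T@np.array(c["t"]),c["fx"])
    for q,z in [("housing_floor",6),("rack",0),("cell_0_mid",31),("cell_1_mid",31),("cell_2_mid",31),("cell_3_mid",31),("cell_4_mid",31),("cell_5_mid",40),("cell_6_mid",40)]:
        if q in("cell_2_mid","cell_3_mid","cell_4_mid","cell_1_mid","cell_6_mid"): continue
        for r in nets.landmark_of(q,cam)[:8]:
            p=r["pixel"][::-1]; print(q,round(r["p"],2),np.array(p),at_z(cam,p,z))
print(bot.sense()["time"])
E
```

```text
pics
0.0 [ 293.3 -607.5  230.6] [[ 0.9  0.4 -0. ]
 [ 0.4 -0.9  0. ]
 [-0.  -0.  -1. ]] 85.47762183796804
top [380.7 -28.6 884.8] 415.06783518307884
housing_floor 0.58 [221.3 215.3] [460.   44.7   6. ]
housing_floor 0.23 [221.1 229.2] [430.6  44.4   6. ]
rack 0.96 [325.  160.9] [ 581.8 -177.7    0. ]
cell_5_mid 0.54 [349.3 167.4] [ 559.4 -220.8   40. ]
cell_5_mid 0.49 [221.6 215.7] [456.1  41.2  40. ]
scene [-279.7  640.6  588.4] 445.3886539636919
housing_floor 0.72 [245.6 220.6] [449.4  53.5   6. ]
housing_floor 0.33 [234.3 208.7] [513.2  39.2   6. ]
rack 0.76 [281.7 177.4] [ 576.3 -188.2    0. ]
cell_0_mid 0.46 [244.4 206.5] [471.6  39.1  31. ]
cell_5_mid 0.51 [292.  159.7] [ 586.  -238.3   40. ]
0.5
```

View pics/top0.png

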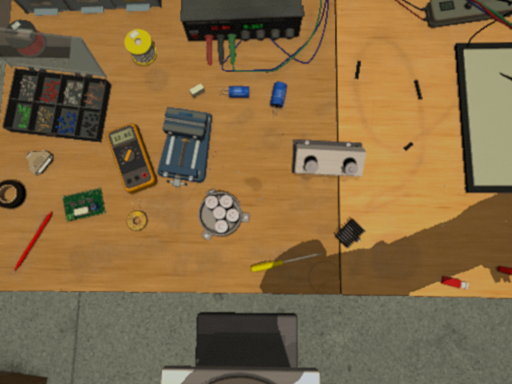

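View pics/scene0.png

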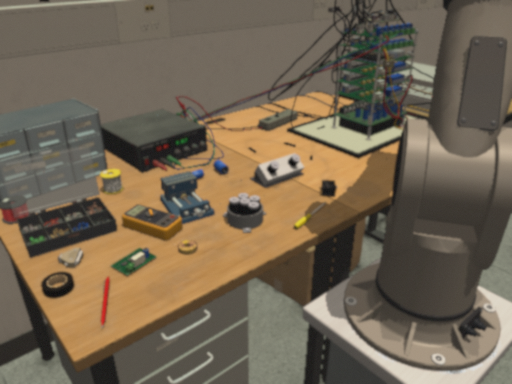

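The top view shows the rack at about (325,160) with two cells, and the housing at (221,213) with five pale cell tops. The driver lies at (285,262) and the heat sink at (349,232). The scene view agrees. Next I'll go over the rack and look with the wrist camera.

```bash
cat >> h.py <<'E'
from scipy.spatial.transform import Rotation as Ro
def plan(P,R=None,s=None):
    """shares for successive calls from the measured pose to (P,R)"""
    s=s or bot.sense(); p=np.array(s["position"]);R0=np.array(s["tcp_rot"]);R=R0 if R is None else np.array(R)
    P=np.array(P,float); rv=(Ro.from_matrix(R0).inv()*Ro.from_matrix(R)).as_rotvec()
    n=1
    while True:
        if all(np.max(np.abs((R0@Ro.from_rotvec(rv*k/n).as_matrix()).T@((P-p)/n)))<=149 for k in range(n)): break
        n+=1
    for k in range(n):
        Rk=R0@Ro.from_rotvec(rv*k/n).as_matrix(); d=Rk.T@((P-p)/n)
        rows=max(np.linalg.norm(d)/41.7,np.degrees(np.linalg.norm(rv))/n/7.16)
        print("call",k,np.round(d/150,3).tolist(),np.round(rv/n/(np.pi/2),3).tolist(),"rows %.1f"%rows)
def down(yaw):  # tool x at yaw deg in world, z down
    c,s_=np.cos(np.radians(yaw)),np.sin(np.radians(yaw)); return np.array([[c,s_,0],[s_,-c,0],[0,0,-1.]])
E
python3 - <<'E'
from h import *
np.set_printoptions(precision=3,suppress=True)
plan([500,-170,280],down(0))
c=viewer.calibration("wrist"); s=bot.sense(); C=-np.array(c["R"]).T@np.array(c["t"]); Rt=np.array(s["tcp_rot"])
print("cam in tool",Rt.T@(C-np.array(s["position"])),"fwd",Rt.T@np.array(c["R"])[2],"right",Rt.T@np.array(c["R"])[0],c["fx"])
im=cv2.imread("pics/top0.png"); cv2.imwrite("pics/topc.png",cv2.resize(im[125:285,185:385],None,fx=4,fy=3.75 and 4,interpolation=cv2.INTER_CUBIC)[:600])
E
```

```text
call 0 [0.836, -0.677, -0.108] [-0.0, 0.0, 0.095] rows 3.9
call 1 [0.726, -0.794, -0.108] [-0.0, 0.0, 0.095] rows 3.9
call 2 [0.599, -0.893, -0.108] [-0.0, 0.0, 0.095] rows 3.9
cam in tool [  74.958    0.625 -142.591] fwd [-0.297  0.001  0.955] right [ 0.001  1.    -0.001] 303.2780876704793
```

>>> send_rows(
  targets=[
    [[0.836,-0.677,-0.108,0,0,0.095,0],[0.836,-0.677,-0.108,0,0,0.095,0],[0.836,-0.677,-0.108,0,0,0.095,0],[0.836,-0.677,-0.108,0,0,0.095,0]],
  ],
)

```text
time: 0.83
position: [363.0, -459.6, 247.7]
tcp_rot: [[0.955, 0.296, 0.0], [0.296, -0.955, 0.0], [0.0, -0.0, -1.0]]
wrist_force: [1.1, -0.0, 0.3]
finger_gap: 85.6
finger_force: 0.0
```

>>> send_rows(
  targets=[
    [[0.726,-0.794,-0.108,0,0,0.095,0],[0.726,-0.794,-0.108,0,0,0.095,0],[0.726,-0.794,-0.108,0,0,0.095,0],[0.726,-0.794,-0.108,0,0,0.095,0]],
  ],
)

```text
time: 1.17
position: [431.5, -314.0, 264.2]
tcp_rot: [[0.989, 0.15, 0.0], [0.15, -0.989, -0.0], [0.0, 0.0, -1.0]]
wrist_force: [0.9, -0.4, -1.1]
finger_gap: 85.5
finger_force: 0.0
```

>>> send_rows(
  targets=[
    [[0.6,-0.893,-0.108,0,0,0.095,0.3],[0.6,-0.893,-0.108,0,0,0.095,0.3],[0.6,-0.893,-0.108,0,0,0.095,0.3],[0.6,-0.893,-0.108,0,0,0.095,0.3],[0.6,-0.893,-0.108,0,0,0.095,0.3],[0.6,-0.893,-0.108,0,0,0.095,0.3]],
  ],
)

```text
time: 1.67
position: [500.9, -167.3, 280.3]
tcp_rot: [[1.0, 0.007, 0.001], [0.007, -1.0, 0.0], [0.001, -0.0, -1.0]]
wrist_force: [-0.7, -0.8, -0.0]
finger_gap: 59.6
finger_force: 0.0
```

```bash
python3 - <<'E'
from h import *
np.set_printoptions(precision=1,suppress=True)
s=bot.sense(); print(s["time"],s["position"],np.array(s["tcp_rot"]),s["finger_gap"])
cal=viewer.calibration("wrist"); im=viewer.read_camera("wrist"); cv2.imwrite("pics/w1.png",im)
for q,z in [("rack",0),("cell_5_mid",32)]:
    for r in nets.landmark_of(q,"wrist")[:6]:
        p=r["pixel"][::-1]; print(q,round(r["p"],2),np.array(p),at_z("wrist",p,z,cal))
for r in nets.masks_of("rack","wrist")[:1]:
    m=r["region"].astype(np.uint8); print(r["p"],r["bbox"],cv2.minAreaRect(cv2.findNonZero(m)))
print({k:np.array(v).tolist() for k,v in cal.items()})
plan([430,45,250],down(0))
E
```

```text
1.6667 [ 500.9 -167.3  280.3] [[ 1.  0.  0.]
 [ 0. -1.  0.]
 [ 0. -0. -1.]] 59.61017710970532
rack 0.91 [262.9  94. ] [ 584.2 -181.2    0. ]
rack 0.64 [101.9 205.8] [424.4  57.3   0. ]
rack 0.43 [ 83.2 167.1] [483.5  76.8   0. ]
cell_5_mid 0.95 [297.3 109.4] [ 565.6 -223.5   32. ]
0.64 [266.1, 92.2, 127.0, 70.3] ((265.2070007324219, 91.84696197509766), (121.530029296875, 64.75218963623047), 3.1363582611083984)
{'fx': 303.2780876704793, 'fy': 303.2780876704793, 'cx': 252.78696713883326, 'cy': 193.6361173524268, 'k1': -0.05398509951994922, 'R': [[0.007368937264048747, -0.9999728489553429, 1.0758033659014513e-05], [-0.9552130860237725, -0.007035913732246518, 0.2958351841936572], [-0.29582707626676297, -0.002190267127352301, -0.9552389981975042]], 't': [-172.0694103565864, 423.98631965561884, 574.1012378023698]}
call 0 [-0.231, -0.72, 0.099] [0.0, 0.0, 0.0] rows 2.7
call 1 [-0.231, -0.72, 0.099] [0.0, 0.0, 0.0] rows 2.7
```

View pics/w1.png

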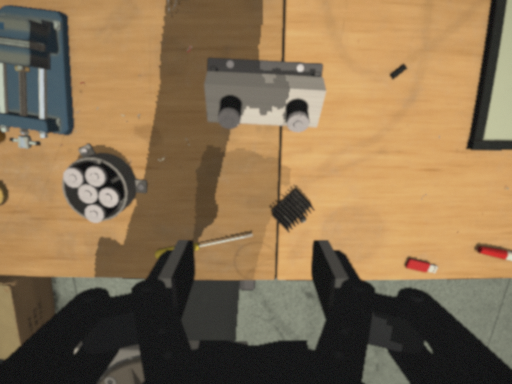

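The wrist view shows the two racked cells' ends near (229,118) and (297,122), with the rack at (265,92). The housing is on the left at (100,185). Now over the housing.

>>> send_rows(
  targets=[
    [[-0.2,-0.72,0.3,0,0,0,0.4],[-0.2,-0.72,0.3,0,0,0,0.4],[-0.2,-0.72,0.3,0,0,0,0.4]],
  ],
)

```text
time: 2.12
position: [468.5, -61.8, 234.2]
tcp_rot: [[1.0, -0.001, -0.0], [-0.001, -1.0, 0.0], [-0.0, -0.0, -1.0]]
wrist_force: [0.7, 0.8, -0.1]
finger_gap: 51.3
finger_force: 0.0
```

>>> send_rows(
  targets=[
    [[-0.2,-0.72,0.3,0,0,0,0.4],[-0.2,-0.72,0.3,0,0,0,0.4],[-0.2,-0.72,0.3,0,0,0,0.4],[-0.2,-0.72,0.3,0,0,0,0.4],[-0.2,-0.72,0.3,0,0,0,0.4]],
  ],
)

```text
time: 2.53
position: [438.6, 46.5, 189.4]
tcp_rot: [[1.0, 0.004, -0.001], [0.004, -1.0, -0.0], [-0.001, 0.0, -1.0]]
wrist_force: [0.3, -0.9, -0.1]
finger_gap: 51.4
finger_force: 0.0
```

```bash
python3 - <<'E'
from h import *
np.set_printoptions(precision=1,suppress=True)
s=bot.sense(); print(s["time"],s["position"],s["finger_gap"])
cal=viewer.calibration("wrist"); im=viewer.read_camera("wrist"); cv2.imwrite("pics/w2.png",im)
import json; json.dump({k:np.array(v).tolist() for k,v in cal.items()},open("cal2.json","w"))
for q,z in [("housing_floor",6),("cell_0_mid",31)]:
    for r in nets.landmark_of(q,"wrist")[:8]:
        p=r["pixel"][::-1]; print(q,round(r["p"],2),np.array(p),at_z("wrist",p,z,cal))
for r in nets.look_for("cell_0_mid","wrist")[:8]: print(r)
E
```

```text
2.5333 [438.6  46.5 189.4] 51.35681890247468
housing_floor 0.97 [254.2 149.4] [462.4  43.9   6. ]
cell_0_mid 0.94 [253.6 154.6] [461.1  44.6  31. ]
{'bbox': [254.0, 156.7, 29.0, 32.8], 'p': 0.83}
```

View pics/w2.png

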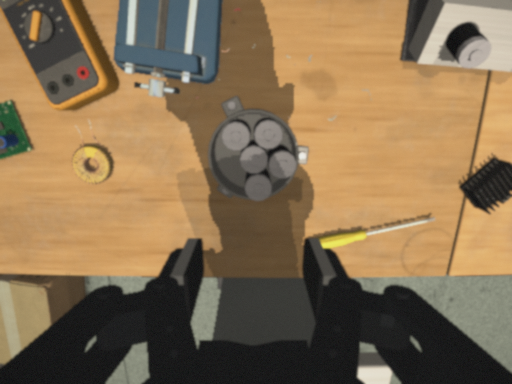

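The housing is at (254,152). Cell tops are at about (236,136), (267,133), (283,165) and (258,187), with the middle one at (254,161). The opening is at lower left. Next I'll refine these and get precise rack and cell poses from the earlier picture.

```bash
cat >> h.py <<'E'
def circles(img,cal,c0,z=56,half=60,lo=18,hi=28,p2=14):
    """rectified top view on plane z, 5 px/mm, Hough circles in world mm"""
    n=int(half*2*5); g=np.array([[c0[0]+half-i/5,c0[1]+half-j/5,z] for i in range(n) for j in range(n)])
    P=g@np.array(cal["R"]).T+np.array(cal["t"]); u=P[:,:2]/P[:,2:]; u=u*(1+cal["k1"]*(u**2).sum(1))[:,None]
    m=(u*[cal["fx"],cal["fy"]]+[cal["cx"],cal["cy"]]).astype(np.float32).reshape(n,n,2)
    r=cv2.remap(img,m[...,0],m[...,1],cv2.INTER_CUBIC)
    gr=cv2.GaussianBlur(cv2.cvtColor(r,cv2.COLOR_BGR2GRAY),(0,0),3)
    c=cv2.HoughCircles(gr,cv2.HOUGH_GRADIENT,1,90,param1=40,param2=p2,minRadius=int(lo/2*5),maxRadius=int(hi/2*5))
    out=[] if c is None else [(c0[0]+half-y/5,c0[1]+half-x/5,2*q/5) for x,y,q in c[0]]
    return r,np.array(out)
def mark(r,out,c0,half=60):
    for x,y,d in out: cv2.circle(r,(int((c0[1]+half-y)*5),int((c0[0]+half-x)*5)),int(d*2.5),(0,0,255),1)
    return r
E
python3 - <<'E'
from h import *; import json
np.set_printoptions(precision=1,suppress=True)
cal=json.load(open("cal2.json")); im=cv2.imread("pics/w2.png"); c0=(461,45)
r,o=circles(im,cal,c0); print(o); r=mark(r,o,c0)
rr,oo=circles(im,cal,c0,z=38,lo=82,hi=94,p2=10); print("rim",oo); rr=mark(rr,oo,c0)
# rack: w1 at its calibration
s1={'fx':303.278,'fy':303.278,'cx':252.787,'cy':193.636,'k1':-0.05398510,'R':[[0.0073689,-0.99997285,1.07e-05],[-0.95521309,-0.0070359,0.29583518],[-0.29582708,-0.00219027,-0.955239]],'t':[-172.0694,423.9863,574.1012]}
w=cv2.imread("pics/w1.png"); crop=cv2.resize(w[40:150,190:340],None,fx=4,fy=4,interpolation=cv2.INTER_CUBIC)
cv=np.zeros((600,800,3),np.uint8); cv[:440,:600]=crop[:440,:600]; 
cv2.imwrite("pics/r1.png",crop)
both=np.hstack([cv2.resize(r,(400,400)),cv2.resize(rr,(400,400))]); cv2.imwrite("pics/h2.png",both)
E
```

```text
[[484.1  31.3  26. ]
 [482.7  61.3  25.5]
 [461.5  43.7  27.3]
 [457.5  18.7  24.5]]
rim []
```

View pics/h2.png

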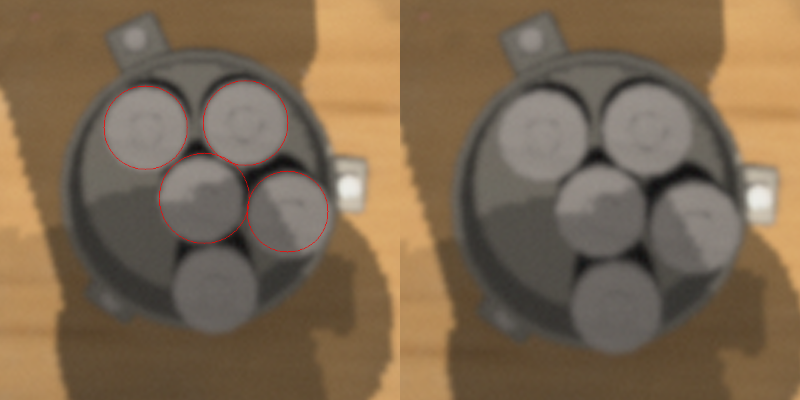

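View pics/r1.png

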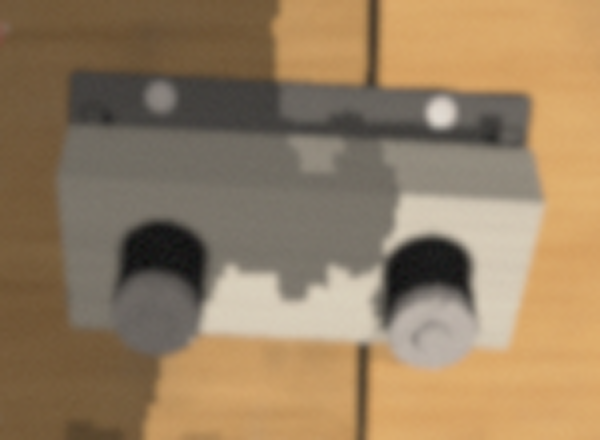

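Fitting the four ring tops gives a housing axis near (460.7, 45.4). The ring cells sit at angles −31, +36, −97 and −170°, with the opening centred near 113°. In the rack crop, the cell ends are at crop (155,312) and (432,325). Next I'll triangulate the rack cells.

```bash
cat > tri.py <<'E'
from h import *; import json
np.set_printoptions(precision=1,suppress=True)
cal2=json.load(open("cal2.json"))
s1={'fx':303.278,'fy':303.278,'cx':252.787,'cy':193.636,'k1':-0.05398510,'R':[[0.0073689,-0.99997285,1.07e-05],[-0.95521309,-0.0070359,0.29583518],[-0.29582708,-0.00219027,-0.955239]],'t':[-172.0694,423.9863,574.1012]}
def tri(rays):
    A=np.zeros((3,3));b=np.zeros(3)
    for o,d in rays:
        d=d/np.linalg.norm(d);M=np.eye(3)-np.outer(d,d);A+=M;b+=M@o
    X=np.linalg.solve(A,b); return X,[np.linalg.norm((np.eye(3)-np.outer(d,d)/(d@d))@(X-o)) for o,d in rays]
L1=(155/4+190,312/4+40); Rr1=(432/4+190,325/4+40); L2=(475,49)
E
python3 - <<'E'
from tri import *
X,e=tri([ray("w",L1,s1),ray("w",L2,cal2)]); print("cell6 end",X,e)
o,d=ray("w",Rr1,s1)
a=at_z("w",Rr1,X[2],s1); v=X-a; print("cell5 end",a,"sep",np.linalg.norm(v),"yaw",np.degrees(np.arctan2(-v[0],v[1])))
# brute: choose z so separation is 80
for z in range(50,85,5):
    p,q=at_z("w",L1,z,s1),at_z("w",Rr1,z,s1); print(z,p,q,np.linalg.norm(p-q))
E
```

```text
cell6 end [ 557.2 -140.    65.2] [np.float64(1.0359332249646074), np.float64(1.0359332249645508)]
cell5 end [ 553.2 -220.2   65.2] sep 80.2590015238227 yaw -2.8598157427755857
50 [ 555.3 -139.2   50. ] [ 552.2 -222.4   50. ] 83.33255890743017
55 [ 555.6 -139.5   55. ] [ 552.5 -221.7   55. ] 82.21542750095469
60 [ 555.9 -139.9   60. ] [ 552.8 -221.    60. ] 81.09829609447921
65 [ 556.2 -140.3   65. ] [ 553.2 -220.2   65. ] 79.98116468800373
70 [ 556.5 -140.7   70. ] [ 553.5 -219.5   70. ] 78.86403328152822
75 [ 556.7 -141.1   75. ] [ 553.8 -218.8   75. ] 77.74690187505274
80 [ 557.  -141.5   80. ] [ 554.1 -218.    80. ] 76.62977046857726
```

```bash
cat >> h.py <<'E'
def rackR(yaw=-2.5):
    Rz=Ro.from_euler('z',yaw,degrees=True).as_matrix()
    return Rz@np.array([[.8192,0,.5736],[0,-1,0],[.5736,0,-.8192]])
E
python3 - <<'E'
from h import *
R=rackR(); P=np.array([556.7,-140.2,65])-80*R[:,2]; print(P); plan(P,R)
E
```

```text
[ 510.85567521 -138.19839355  130.536     ]
call 0 [0.237, 0.609, 0.199] [-0.004, 0.194, 0.013] rows 2.5
call 1 [0.178, 0.603, 0.267] [-0.004, 0.194, 0.013] rows 2.5
```

>>> send_rows(
  targets=[
    [[0.237,0.609,0.199,-0.004,0.194,0.013,0.4],[0.237,0.609,0.199,-0.004,0.194,0.013,0.4],[0.237,0.609,0.199,-0.004,0.194,0.013,0.4]],
  ],
)

```text
time: 2.98
position: [474.5, -49.8, 159.7]
tcp_rot: [[0.952, -0.023, 0.306], [-0.021, -1.0, -0.012], [0.306, 0.005, -0.952]]
wrist_force: [0.2, -0.9, -0.9]
finger_gap: 50.8
finger_force: 0.0
```

>>> send_rows(
  targets=[
    [[0.178,0.603,0.267,-0.004,0.194,0.013,0.4],[0.178,0.603,0.267,-0.004,0.194,0.013,0.4],[0.178,0.603,0.267,-0.004,0.194,0.013,0.4],[0.178,0.603,0.267,-0.004,0.194,0.013,0.4],[0.178,0.603,0.267,-0.004,0.194,0.013,0.4]],
  ],
)

```text
time: 3.4
position: [491.9, -122.7, 127.0]
tcp_rot: [[0.902, -0.049, 0.429], [-0.019, -0.997, -0.072], [0.431, 0.057, -0.9]]
wrist_force: [0.0, -0.1, -0.2]
finger_gap: 51.1
finger_force: 0.0
```

```bash
python3 - <<'E'
from h import *; import json
np.set_printoptions(precision=3,suppress=True)
s=bot.sense(); print(s["time"],s["position"],np.array(s["tcp_rot"]),s["finger_gap"])
cal=viewer.calibration("wrist"); im=viewer.read_camera("wrist"); cv2.imwrite("pics/w3.png",im)
json.dump({k:np.array(v).tolist() for k,v in cal.items()},open("cal3.json","w"))
for r in nets.look_for("cell_6_mid","wrist"): print(r)
for r in nets.landmark_of("cell_6_mid","wrist"): print(r)
R=rackR()
for X in ([556.7,-140.2,65],[553.2,-220.2,65]): print(proj("w",X,cal))
E
```

```text
3.4 [ 491.928 -122.676  126.996] [[ 0.902 -0.049  0.429]
 [-0.019 -0.997 -0.072]
 [ 0.431  0.057 -0.9  ]] 51.056382721404994
{'bbox': [265.6, 154.6, 40.0, 39.6], 'p': 0.72}
{'pixel': [152.9, 262.2], 'p': 0.71}
[265.671 159.269]
[367.684 160.607]
```

View pics/w3.png

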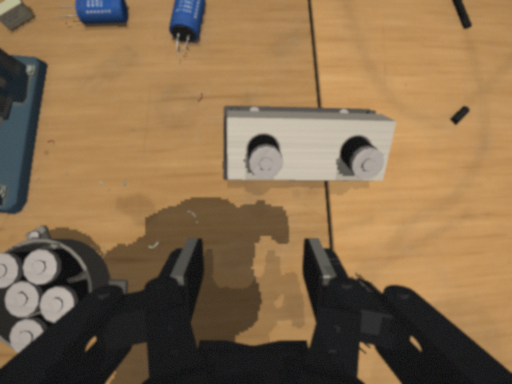

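The end faces show at (265,160) and (367,161), close to the prediction of (265.7,159.3) and (367.7,160.6). The pose wasn't fully reached, so I'm checking the joints.

```bash
python3 - <<'E'
from h import *
np.set_printoptions(precision=2,suppress=True)
s=bot.sense(); print(s["time"],np.array(s["joints"]),np.array(s["qvel"]))
E
```

```text
3.55 [  38.98    9.47  -35.16  135.75   34.24   12.94 -118.73] [-5.76 -1.34  3.15 -0.16 -6.09  0.26  4.14]
```

```bash
python3 - <<'E'
from h import *
R=rackR(); P=np.array([556.7,-140.2,65])-35*R[:,2]; print(P); plan(P,R)
E
```

```text
[ 536.6431079  -139.32429718   93.672     ]
call 0 [0.184, 0.078, 0.335] [0.033, 0.106, 0.013] rows 1.4
```

>>> send_rows(
  targets=[
    [[0.184,0.078,0.335,0.033,0.106,0.013,0.4],[0.184,0.078,0.335,0.033,0.106,0.013,0.4],[0.184,0.078,0.335,0.033,0.106,0.013,0.4],[0.184,0.078,0.335,0.033,0.106,0.013,0.4],[0.184,0.078,0.335,0.033,0.106,0.013,0.4],[0.184,0.078,0.335,0.033,0.106,0.013,0.4]],
  ],
)

```text
time: 4.05
position: [532.2, -144.9, 104.3]
tcp_rot: [[0.859, -0.016, 0.511], [-0.014, -1.0, -0.009], [0.512, 0.001, -0.859]]
wrist_force: [-0.7, -0.4, -2.2]
finger_gap: 51.3
finger_force: 0.0
```

```bash
python3 - <<'E'
from h import *
np.set_printoptions(precision=3,suppress=True)
s=bot.sense(); print(s["time"],np.array(s["joints"]))
R=rackR(); P=np.array([556.7,-140.2,65])-35*R[:,2]; plan(P,R)
P=np.array([556.7,-140.2,65])+16*R[:,2]; plan(P,R)
E
```

```text
4.05 [  67.085   25.214  -62.696  133.257   81.174   16.3   -154.171]
call 0 [-0.011, -0.038, 0.076] [-0.009, 0.047, 0.015] rows 0.6
call 0 [0.014, -0.033, 0.415] [-0.009, 0.047, 0.015] rows 1.5
```

```bash
python3 - <<'E'
from h import *
plan([560,-140,200],down(87.5))
E
```

```text
call 0 [0.485, -0.036, -0.454] [0.264, -0.27, -0.957] rows 12.9
```

>>> send_rows(
  targets=[
    [[0.485,-0.036,-0.454,0.132,-0.135,-0.48,0.4],[0.485,-0.036,-0.454,0.132,-0.135,-0.48,0.4],[0.485,-0.036,-0.454,0.132,-0.135,-0.48,0.4],[0.485,-0.036,-0.454,0.132,-0.135,-0.48,0.4],[0.485,-0.036,-0.454,0.132,-0.135,-0.48,0.4],[0.485,-0.036,-0.454,0.132,-0.135,-0.48,0.4],[0.485,-0.036,-0.454,0.132,-0.135,-0.48,0.4],[0.485,-0.036,-0.454,0.132,-0.135,-0.48,0.4]],
  ],
)

```text
time: 4.72
position: [560.3, -137.6, 202.2]
tcp_rot: [[0.829, 0.41, 0.379], [0.421, -0.905, 0.058], [0.367, 0.112, -0.924]]
wrist_force: [0.6, -0.1, 0.1]
finger_gap: 51.0
finger_force: 0.0
```

```bash
python3 - <<'E'
from h import *
np.set_printoptions(precision=3,suppress=True)
s=bot.sense(); print(s["time"],np.array(s["joints"]))
plan([560,-140,200],down(87.5))
E
```

```text
4.7167 [ 71.445  19.518 -68.369 119.147  22.157  32.951 -73.114]
call 0 [-0.014, 0.012, 0.012] [0.195, -0.176, -0.678] rows 9.1
```

>>> send_rows(
  targets=[
    [[0,0,0,0.195,-0.176,-0.678,0.4],[0,0,0,0.195,-0.176,-0.678,0.4],[0,0,0,0.195,-0.176,-0.678,0.4],[0,0,0,0.195,-0.176,-0.678,0.4],[0,0,0,0.195,-0.176,-0.678,0.4],[0,0,0,0.195,-0.176,-0.678,0.4],[0,0,0,0.195,-0.176,-0.678,0.4],[0,0,0,0.195,-0.176,-0.678,0.4]],
  ],
)

```text
time: 5.38
position: [559.1, -138.0, 200.0]
tcp_rot: [[0.173, 0.984, 0.037], [0.984, -0.174, 0.033], [0.039, 0.03, -0.999]]
wrist_force: [-0.4, -0.5, -0.3]
finger_gap: 51.2
finger_force: 0.0
```

```bash
python3 - <<'E'
from h import *
np.set_printoptions(precision=3,suppress=True)
s=bot.sense(); print(s["time"],np.array(s["joints"]))
plan([560,-140,200],down(87.5))
R0=rackR(); R=np.c_[-R0[:,1],R0[:,0],R0[:,2]]; print(R)
plan(np.array([556.7,-140.2,65])-50*R[:,2],R)
E
```

```text
5.3833 [ 60.423  31.347 -68.466 105.138  30.762  63.355 -28.527]
call 0 [-0.012, 0.008, -0.0] [0.021, -0.024, -0.083] rows 1.1
[[ 0.044  0.818  0.573]
 [ 0.999 -0.036 -0.025]
 [-0.     0.574 -0.819]]
call 0 [-0.067, -0.222, 0.618] [-0.367, 0.003, -0.088] rows 4.7
```

>>> send_rows(
  targets=[
    [[-0.067,-0.222,0.618,-0.367,0.003,-0.088,0.4],[-0.067,-0.222,0.618,-0.367,0.003,-0.088,0.4],[-0.067,-0.222,0.618,-0.367,0.003,-0.088,0.4],[-0.067,-0.222,0.618,-0.367,0.003,-0.088,0.4],[-0.067,-0.222,0.618,-0.367,0.003,-0.088,0.4],[-0.067,-0.222,0.618,-0.367,0.003,-0.088,0.4],[-0.067,-0.222,0.618,-0.367,0.003,-0.088,0.4],[-0.067,-0.222,0.618,-0.367,0.003,-0.088,0.4]],
  ],
)

```text
time: 6.05
position: [532.8, -151.8, 106.2]
tcp_rot: [[0.083, 0.842, 0.533], [0.996, -0.057, -0.065], [-0.024, 0.536, -0.844]]
wrist_force: [0.6, -0.3, -0.2]
finger_gap: 51.1
finger_force: 0.0
```

```bash
python3 - <<'E'
from h import *; import json
np.set_printoptions(precision=3,suppress=True)
s=bot.sense(); print(s["time"],np.array(s["joints"]))
R0=rackR(); R=np.c_[-R0[:,1],R0[:,0],R0[:,2]]
plan(np.array([556.7,-140.2,65])-50*R[:,2],R)
cal=viewer.calibration("wrist"); im=viewer.read_camera("wrist"); cv2.imwrite("pics/w4.png",im)
json.dump({k:np.array(v).tolist() for k,v in cal.items()},open("cal4.json","w"))
for r in nets.look_for("cell_6_mid","wrist"): print(r)
for X in ([556.7,-140.2,65],[553.2,-220.2,65]): print(proj("w",X,cal))
c=im.copy()
for X in ([556.7,-140.2,65],[553.2,-220.2,65]):
    f=[proj("w",np.array(X)+13*(np.cos(t)*R[:,0]+np.sin(t)*R[:,1]),cal) for t in np.linspace(0,6.28,40)]
    cv2.polylines(c,[np.round(f).astype(int)],True,(0,0,255),1)
cv2.imwrite("pics/w4m.png",cv2.resize(c[60:384,120:470],None,fx=1.8,fy=1.8))
E
```

```text
6.05 [ 60.531  21.745 -56.042 134.794  94.237  15.328 -82.356]
call 0 [0.083, -0.032, -0.021] [-0.029, 0.027, -0.012] rows 0.5
{'bbox': [246.7, 187.3, 41.8, 44.5], 'p': 0.78}
[249.257 195.504]
[251.786 295.817]
```

View pics/w4m.png

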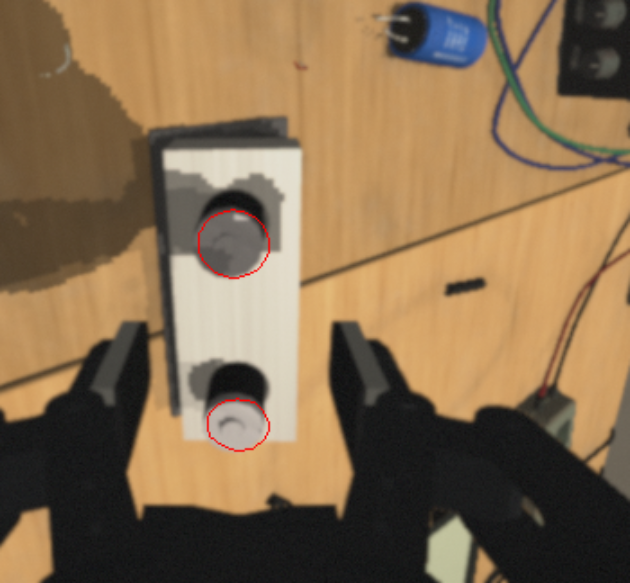

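The overlay puts both cell ends within about 1 mm of my estimate, at crop (233,243) and (238,425). First I'll finish aligning.

>>> send_rows(
  targets=[
    [[0.083,-0.032,-0.02,-0.029,0.027,-0.012,0.4],[0.083,-0.032,-0.02,-0.029,0.027,-0.012,0.4],[0.083,-0.032,-0.02,-0.029,0.027,-0.012,0.4],[0.083,-0.032,-0.02,-0.029,0.027,-0.012,0.4],[0.083,-0.032,-0.02,-0.029,0.027,-0.012,0.4]],
  ],
)

```text
time: 6.57
position: [528.6, -139.9, 105.9]
tcp_rot: [[0.047, 0.818, 0.573], [0.999, -0.04, -0.025], [0.003, 0.573, -0.819]]
wrist_force: [0.4, -1.1, 0.9]
finger_gap: 50.8
finger_force: 0.0
```

```bash
python3 - <<'E'
from h import *
np.set_printoptions(precision=3,suppress=True)
s=bot.sense(); print(s["time"],np.array(s["joints"]))
R0=rackR(); R=np.c_[-R0[:,1],R0[:,0],R0[:,2]]
for k in(-50,-25,0,16): plan(np.array([556.7,-140.2,65])+k*R[:,2],R)
E
```

```text
6.5667 [ 66.461  24.182 -61.956 136.717 107.81   15.618 -92.841]
call 0 [0.006, -0.003, -0.003] [-0.0, -0.0, -0.003] rows 0.0
call 0 [0.006, -0.003, 0.164] [-0.0, -0.0, -0.003] rows 0.6
call 0 [0.006, -0.003, 0.331] [-0.0, -0.0, -0.003] rows 1.2
call 0 [0.006, -0.003, 0.437] [-0.0, -0.0, -0.003] rows 1.6
```

>>> send_rows(
  targets=[
    [[0.006,-0.003,0.2,0,0,0,0.4],[0.006,-0.003,0.437,0,0,0,0.4],[0.006,-0.003,0.437,0,0,0,0.4],[0.006,-0.003,0.437,0,0,0,0.85],[0.006,-0.003,0.437,0,0,0,0.85],[0.006,-0.003,0.437,0,0,0,0.85],[0.006,-0.003,0.437,0,0,0,0.85],[0.006,-0.003,0.437,0,0,0,0.85]],
  ],
  force=70,
)

```text
time: 7.23
position: [565.2, -140.3, 53.2]
tcp_rot: [[0.045, 0.817, 0.574], [0.999, -0.037, -0.025], [0.001, 0.575, -0.818]]
wrist_force: [-2.2, 2.3, -1.8]
finger_gap: 23.4
finger_force: 68.7
```

```bash
python3 - <<'E'
from h import *
np.set_printoptions(precision=3,suppress=True)
s=bot.sense(); print(s["time"],np.array(s["joints"]),s["finger_gap"],s["finger_force"],s["wrist_force"])
R0=rackR(); R=np.c_[-R0[:,1],R0[:,0],R0[:,2]]
plan(np.array(s["position"])-35*R[:,2])
E
```

```text
7.2333 [ 62.433  37.291 -61.516 133.978 116.683  26.569 -96.478] 23.39184749501003 68.6799681186676 [-2.207  2.252 -1.842]
call 0 [0.0, 0.0, -0.233] [0.0, 0.0, 0.0] rows 0.8
```

Gripped at 69 N. Next I'll pull it out along the socket axis.

>>> send_rows(
  targets=[
    [[0,0,-0.1,0,0,0,0.85],[0,0,-0.2,0,0,0,0.85],[0,0,-0.28,0,0,0,0.85],[0,0,-0.28,0,0,0,0.85]],
  ],
)

```text
time: 7.57
position: [540.8, -140.0, 88.5]
tcp_rot: [[0.046, 0.817, 0.575], [0.999, -0.037, -0.027], [-0.001, 0.576, -0.818]]
wrist_force: [0.7, 0.1, -0.3]
finger_gap: 23.5
finger_force: 68.7
```

```bash
python3 - <<'E'
from h import *
np.set_printoptions(precision=3,suppress=True)
s=bot.sense(); print(s["time"],np.array(s["joints"]),s["finger_gap"],s["finger_force"],s["wrist_force"])
plan([535,-120,150],down(87))
plan([448,75,125],down(75))
E
```

```text
7.5667 [ 65.58   29.236 -62.799 136.009 111.52   20.404 -94.646] 23.48225060896545 68.73729944229126 [ 0.659  0.13  -0.263]
call 0 [0.131, 0.2, -0.361] [0.391, -0.001, 0.004] rows 4.9
call 0 [0.702, -0.209, -0.297] [0.195, -0.021, 0.067] rows 2.8
call 1 [0.663, -0.363, -0.231] [0.195, -0.021, 0.067] rows 2.8
```

>>> send_rows(
  targets=[
    [[0.05,0.1,-0.3,0.1,0,0,0.85],[0.131,0.2,-0.361,0.391,0,0.004,0.85],[0.131,0.2,-0.361,0.391,0,0.004,0.85],[0.131,0.2,-0.361,0.391,0,0.004,0.85],[0.131,0.2,-0.361,0.391,0,0.004,0.85],[0.131,0.2,-0.361,0.391,0,0.004,0.85],[0.131,0.2,-0.361,0.391,0,0.004,0.85],[0.131,0.2,-0.361,0.391,0,0.004,0.85]],
  ],
)

```text
time: 8.23
position: [535.5, -115.5, 151.9]
tcp_rot: [[0.053, 0.992, 0.119], [0.998, -0.05, -0.026], [-0.02, 0.12, -0.993]]
wrist_force: [2.2, -0.9, 0.9]
finger_gap: 23.6
finger_force: 68.8
```

```bash
python3 - <<'E'
from h import *
np.set_printoptions(precision=3,suppress=True)
s=bot.sense(); print(s["time"],np.array(s["joints"]),s["finger_gap"],s["finger_force"],s["wrist_force"])
plan([447,77,135],down(75))
E
```

```text
8.2333 [ 58.614  28.069 -66.475 115.131  36.156  51.422 -29.247] 23.585416245850546 68.80785942077637 [ 2.188 -0.871  0.911]
call 0 [0.626, -0.332, 0.004] [0.039, 0.002, 0.067] rows 2.5
call 1 [0.588, -0.394, 0.029] [0.039, 0.002, 0.067] rows 2.5
```

>>> send_rows(
  targets=[
    [[0.626,-0.332,0,0.039,0,0.067,0.85],[0.626,-0.332,0,0.039,0,0.067,0.85],[0.626,-0.332,0,0.039,0,0.067,0.85],[0.626,-0.332,0,0.039,0,0.067,0.85]],
  ],
)

```text
time: 8.57
position: [490.1, -18.5, 139.9]
tcp_rot: [[0.157, 0.986, 0.06], [0.987, -0.156, -0.022], [-0.012, 0.063, -0.998]]
wrist_force: [0.4, 1.2, 0.0]
finger_gap: 23.1
finger_force: 69.0
```

>>> send_rows(
  targets=[
    [[0.588,-0.394,0.029,0.039,0,0.067,0.85],[0.588,-0.394,0.029,0.039,0,0.067,0.85],[0.588,-0.394,0.029,0.039,0,0.067,0.85],[0.588,-0.394,0.029,0.039,0,0.067,0.85],[0.588,-0.394,0.029,0.039,0,0.067,0.85]],
  ],
)

```text
time: 8.98
position: [448.1, 74.2, 130.9]
tcp_rot: [[0.263, 0.965, 0.001], [0.965, -0.263, -0.01], [-0.009, 0.004, -1.0]]
wrist_force: [0.4, -0.9, -0.5]
finger_gap: 23.2
finger_force: 69.0
```

```bash
python3 - <<'E'
from h import *; import json
np.set_printoptions(precision=3,suppress=True)
s=bot.sense(); print(s["time"],np.array(s["position"]),np.array(s["tcp_rot"]),np.array(s["joints"]))
plan([447,77,135],down(75))
cal=viewer.calibration("wrist"); im=viewer.read_camera("wrist"); cv2.imwrite("pics/w5.png",im)
json.dump({k:np.array(v).tolist() for k,v in cal.items()},open("cal5.json","w"))
p=np.array(s["position"]);R=np.array(s["tcp_rot"]); c=im.copy()
for k in (-16,34):  # top rim and bottom rim of the held cell
    f=[proj("w",p+R@np.array([13*np.cos(t),13*np.sin(t),k]),cal) for t in np.linspace(0,6.28,40)]
    cv2.polylines(c,[np.round(f).astype(int)],True,(0,0,255) if k<0 else (0,255,0),1)
for z,d in((38,84),(38,90)):
    f=[proj("w",[460.7+d/2*np.cos(t),45.4+d/2*np.sin(t),z],cal) for t in np.linspace(0,6.28,60)]
    cv2.polylines(c,[np.round(f).astype(int)],True,(255,255,0),1)
cv2.imwrite("pics/w5m.png",cv2.resize(c[90:384,80:440],None,fx=2,fy=2))
E
```

```text
8.9833 [448.129  74.243 130.891] [[ 0.263  0.965  0.001]
 [ 0.965 -0.263 -0.01 ]
 [-0.009  0.004 -1.   ]] [ 38.2    23.411 -65.721 122.178  28.294  51.515 -59.479]
call 0 [0.015, -0.012, -0.028] [0.002, 0.006, -0.003] rows 0.1
```

View pics/w5m.png

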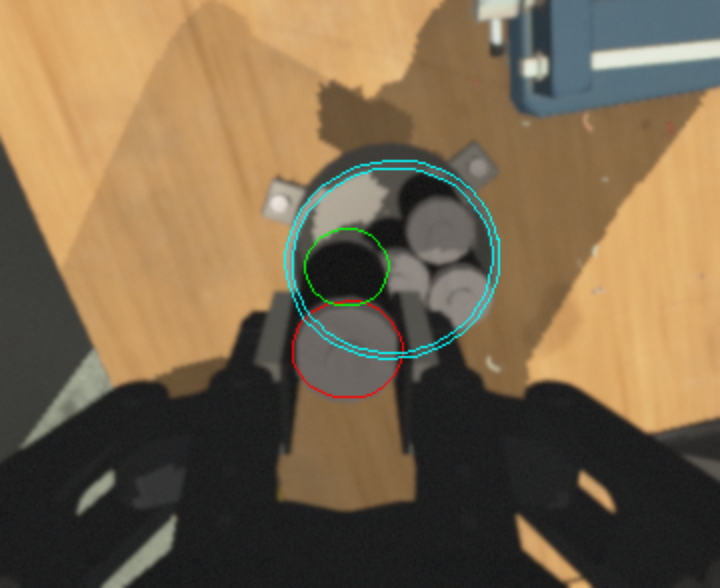

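The held cell matches my model: top at crop (348,350), bottom at (347,267). I'll check the housing axis numerically against both views before lowering.

```bash
cat > rim.py <<'E'
from h import *; import json
def fit(name,cal,z=38,rs=(42,45),c0=(460.7,45.4),span=5,mask=None):
    g=cv2.GaussianBlur(cv2.cvtColor(cv2.imread(name),cv2.COLOR_BGR2GRAY).astype(np.float32),(0,0),1)
    gx,gy=cv2.Sobel(g,cv2.CV_32F,1,0),cv2.Sobel(g,cv2.CV_32F,0,1); best=[]
    t=np.linspace(0,2*np.pi,180,endpoint=False)
    if mask is not None: t=t[mask(np.degrees(t))]
    for dx in np.arange(-span,span+.1,.5):
        for dy in np.arange(-span,span+.1,.5):
            sc=0
            for r in rs:
                q=np.array([proj("w",[c0[0]+dx+r*np.cos(a),c0[1]+dy+r*np.sin(a),z],cal) for a in t])
                n=np.array([proj("w",[c0[0]+dx+(r+1)*np.cos(a),c0[1]+dy+(r+1)*np.sin(a),z],cal) for a in t])-q; n/=np.linalg.norm(n,axis=1)[:,None]
                m=q.astype(np.float32)[None]
                v=cv2.remap(gx,m[...,0],m[...,1],1)[0]*n[:,0]+cv2.remap(gy,m[...,0],m[...,1],1)[0]*n[:,1]
                sc+=np.minimum(np.abs(v),60).mean()
            best.append((sc,c0[0]+dx,c0[1]+dy))
    best.sort(reverse=True); return best[:4]
E
python3 - <<'E'
from rim import *
np.set_printoptions(precision=1,suppress=True)
c2=json.load(open("cal2.json"));c5=json.load(open("cal5.json"))
print(np.array(fit("pics/w2.png",c2)))
r,o=circles(cv2.imread("pics/w5.png"),c5,(461,45)); print(o)
print(np.array(fit("pics/w5.png",c5,mask=lambda d:(d<110)|(d>330))))
E
```

```text
[[ 67.7 459.7  43.4]
 [ 67.3 459.2  43.4]
 [ 66.2 459.2  42.9]
 [ 66.2 459.7  42.9]]
[[482.7  62.3  26.9]
 [484.3  33.3  23.5]
 [424.3  89.3  21.3]
 [461.9  60.7  24.2]]
[[ 85.1 459.7  45.4]
 [ 84.2 460.2  45.4]
 [ 83.9 460.2  44.9]
 [ 83.5 460.7  45.4]]
```

```bash
cat >> h.py <<'E'
HC=np.array([460.2,45.0])
def ring(a,r): return HC+r*np.array([np.cos(np.radians(a)),np.sin(np.radians(a))])
E
python3 - <<'E'
from h import *
s=bot.sense()
for a,r,z in ((113,29,84),(113,27.5,80),(113,27.5,60)): plan([*ring(a,r),z],down(75),s)
s["position"]=[*ring(113,27.5),60]; s["tcp_rot"]=down(75)
for a in (105,98,91,86,81,76,71,67): plan([*ring(a,27.5),60],down(69),s)
E
```

```text
call 0 [-0.007, 0.003, 0.312] [0.002, 0.006, -0.004] rows 1.1
call 0 [-0.015, 0.01, 0.339] [0.002, 0.006, -0.004] rows 1.2
call 0 [-0.014, 0.009, 0.472] [0.002, 0.006, -0.004] rows 1.7
call 0 [0.014, 0.021, 0.0] [0.0, 0.0, 0.067] rows 0.8
call 0 [0.024, 0.041, 0.0] [0.0, 0.0, 0.067] rows 0.8
call 0 [0.032, 0.062, 0.0] [0.0, 0.0, 0.067] rows 0.8
call 0 [0.035, 0.078, 0.0] [0.0, 0.0, 0.067] rows 0.8
call 0 [0.038, 0.094, 0.0] [0.0, 0.0, 0.067] rows 0.8
call 0 [0.039, 0.11, 0.0] [0.0, 0.0, 0.067] rows 0.8
call 0 [0.038, 0.126, 0.0] [0.0, 0.0, 0.067] rows 0.8
call 0 [0.037, 0.138, 0.0] [0.0, 0.0, 0.067] rows 0.8
```

>>> send_rows(
  targets=[
    [[-0.007,0.003,0.312,0,0.006,0,0.85],[-0.007,0.003,0.312,0,0.006,0,0.85],[-0.015,0.01,0.34,0,0.006,0,0.85],[-0.015,0.01,0.34,0,0.006,0,0.85],[-0.014,0.009,0.4,0,0.006,0,0.85],[-0.014,0.009,0.472,0,0.006,0,0.85],[-0.014,0.009,0.472,0,0.006,0,0.85],[-0.014,0.009,0.472,0,0.006,0,0.85]],
  ],
)

```text
time: 9.7
position: [449.4, 70.8, 60.3]
tcp_rot: [[0.266, 0.964, 0.004], [0.964, -0.266, 0.0], [0.001, 0.003, -1.0]]
wrist_force: [-0.8, 1.2, -0.5]
finger_gap: 23.4
finger_force: 69.1
```

```bash
python3 - <<'E'
from h import *
s=bot.sense(); print(s["time"],s["finger_gap"],np.round(s["wrist_force"],1),np.round(s["joints"],1))
for a in (105,98,91,86,81,76,71,67): plan([*ring(a,27.5),60],down(69),s)
E
```

```text
9.7 23.421467359627133 [-0.8  1.2 -0.5] [ 32.   29.6 -58.6 125.2  37.1  44.5 -66.6]
call 0 [0.012, 0.022, 0.002] [0.002, -0.001, 0.062] rows 0.8
call 0 [0.022, 0.042, 0.002] [0.002, -0.001, 0.062] rows 0.8
call 0 [0.029, 0.063, 0.002] [0.002, -0.001, 0.062] rows 0.8
call 0 [0.033, 0.079, 0.002] [0.002, -0.001, 0.062] rows 0.8
call 0 [0.036, 0.095, 0.002] [0.002, -0.001, 0.062] rows 0.8
call 0 [0.037, 0.111, 0.002] [0.002, -0.001, 0.062] rows 0.8
call 0 [0.037, 0.127, 0.002] [0.002, -0.001, 0.062] rows 0.8
call 0 [0.035, 0.139, 0.002] [0.002, -0.001, 0.062] rows 0.8
```

In the opening with no contact force. Next I'll sweep along the wall, pushing the neighbour clockwise.

>>> send_rows(
  targets=[
    [[0.012,0.022,0,0,0,0.02,0.85],[0.022,0.042,0,0,0,0.04,0.85],[0.029,0.063,0,0,0,0.06,0.85],[0.033,0.079,0,0,0,0.062,0.85],[0.036,0.095,0,0,0,0.062,0.85],[0.037,0.111,0,0,0,0.062,0.85],[0.037,0.127,0,0,0,0.062,0.85],[0.035,0.139,0,0,0,0.062,0.85]],
  ],
)

```text
time: 10.37
position: [471.0, 70.2, 60.1]
tcp_rot: [[0.358, 0.934, 0.004], [0.934, -0.358, 0.001], [0.002, 0.003, -1.0]]
wrist_force: [-0.6, 0.3, -0.3]
finger_gap: 23.6
finger_force: 69.1
```

```bash
python3 - <<'E'
from h import *; from rim import *
np.set_printoptions(precision=1,suppress=True)
s=bot.sense(); print(s["time"],s["finger_gap"],np.round(s["wrist_force"],1))
p=np.array(s["position"])[:2]-HC; print("r,ang",np.hypot(*p),np.degrees(np.arctan2(p[1],p[0])))
plan([*ring(67,27.5),60],down(69),s)
cal=viewer.calibration("wrist"); im=viewer.read_camera("wrist"); cv2.imwrite("pics/w6.png",im)
r,o=circles(im,cal,tuple(HC)); 
for x,y,d in o: print(x,y,d,np.hypot(x-HC[0],y-HC[1]),np.degrees(np.arctan2(y-HC[1],x-HC[0])))
cv2.imwrite("pics/w6m.png",mark(r,o,HC))
E
```

```text
10.3667 23.566066990728164 [-0.6  0.3 -0.3]
r,ang 27.3976920573851 66.7769637371636
call 0 [0.001, -0.001, 0.001] [0.002, -0.001, 0.0] rows 0.0
456.10000152587895 18.5 25.479999542236328 26.81529391015125 -98.7948937434587
467.4999992370606 61.5 27.760000228881836 18.04272675792341 66.13424209597187
473.4999992370606 78.89999961853027 22.360000610351562 36.41565534000679 68.57841508486457
459.70000000000005 44.29999923706055 22.880001068115234 0.8602331475337135 -125.53764825603945
446.70000000000005 77.29999923706055 18.84000015258789 35.00771273182683 112.68281396445904
405.70000000000005 58.900001525878906 24.920000076293945 56.24464456656678 165.69197889489266
```

View pics/w6m.png

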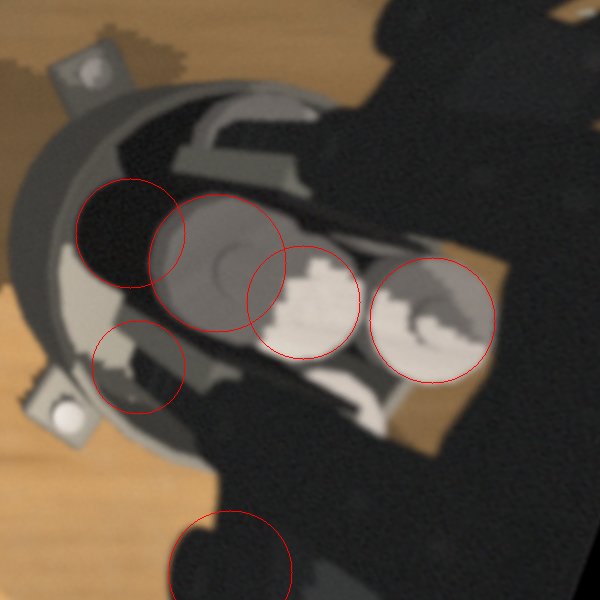

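The rectified view shows the held cell in place at about 67°, the centre cell at (305,302), and cell 2 (−99°) at (432,320). The pushed neighbours are hidden. Now release and rise.

>>> send_rows(
  targets=[
    [[0,0,0,0,0,0,0.6],[0,0,0,0,0,0,0.4],[0,0,0,0,0,0,0.4],[0,0,0,0,0,0,0.4],[0,0,-0.3,0,0,0,0.4],[0,0,-0.8,0,0,0,0.4],[0,0,-0.8,0,0,0,0.4],[0,0,-0.8,0,0,0,0.4]],
  ],
)

```text
time: 11.08
position: [472.7, 71.6, 185.7]
tcp_rot: [[0.358, 0.934, 0.011], [0.934, -0.358, 0.001], [0.004, 0.01, -1.0]]
wrist_force: [1.2, 0.2, 0.9]
finger_gap: 51.1
finger_force: 0.0
```

```bash
python3 - <<'E'
from h import *
s=bot.sense(); print(s["time"],np.round(s["joints"],1)); plan([455,0,190],down(75))
E
```

```text
11.0833 [ 40.9  19.7 -66.5 116.9  22.1  56.4 -57.8]
call 0 [-0.488, 0.061, -0.03] [0.006, -0.002, -0.066] rows 1.8
```

>>> send_rows(
  targets=[
    [[-0.488,0.061,-0.03,0,0,-0.066,0.4],[-0.488,0.061,-0.03,0,0,-0.066,0.4],[-0.488,0.061,-0.03,0,0,-0.066,0.4],[-0.488,0.061,-0.03,0,0,-0.066,0.4]],
  ],
)

```text
time: 11.42
position: [452.1, -4.1, 184.3]
tcp_rot: [[0.265, 0.964, 0.003], [0.964, -0.265, -0.001], [-0.0, 0.004, -1.0]]
wrist_force: [-0.0, 0.0, 0.3]
finger_gap: 51.3
finger_force: 0.0
```

```bash
cat > see.py <<'E'
from h import *
def see(tag):
    s=bot.sense(); print(s["time"],np.round(s["position"],1))
    cal=viewer.calibration("wrist"); im=viewer.read_camera("wrist"); cv2.imwrite(f"pics/{tag}.png",im)
    for z in (56,):
        r,o=circles(im,cal,tuple(HC),z=z,p2=11,lo=22,hi=28)
        for x,y,d in o:
            if np.hypot(x-HC[0],y-HC[1])<34: print("hough %.1f %.1f d%.1f r%.1f a%.0f"%(x,y,d,np.hypot(x-HC[0],y-HC[1]),np.degrees(np.arctan2(y-HC[1],x-HC[0]))))
    for r in nets.look_for("cell_0_mid","wrist"): print("bbox",np.round(r["bbox"],0),round(r["p"],2))
    for r in nets.landmark_of("cell_0_mid","wrist"):
        q=at_z("w",r["pixel"][::-1],31,cal); print("lm",np.round(q[:2],1),"r%.1f a%.0f"%(np.hypot(*(q[:2]-HC)),np.degrees(np.arctan2(*(q[:2]-HC)[::-1]))),round(r["p"],2))
    return im,cal
E
python3 - <<'E'
from see import *
im,cal=see("w7")
R0=rackR(); R=np.c_[-R0[:,1],R0[:,0],R0[:,2]]
plan(np.array([553.2,-220.2,65])-50*R[:,2]+[0,0,60],down(80))
E
```

```text
11.4167 [452.1  -4.1 184.3]
hough 489.1 50.9 d25.8 r29.5 a12
hough 461.1 44.9 d25.1 r0.9 a-6
hough 467.3 70.3 d25.3 r26.3 a74
hough 481.7 26.9 d25.0 r28.1 a-40
hough 434.1 40.5 d25.3 r26.5 a-170
bbox [248. 129.  31.  30.] 0.7
bbox [245.  96.  36.  27.] 0.43
lm [461.4  46.4] r1.8 a49 0.9
call 0 [-0.641, 0.42, 0.062] [0.001, -0.0, -0.028] rows 2.8
call 1 [-0.658, 0.391, 0.062] [0.001, -0.0, -0.028] rows 2.8
```

>>> send_rows(
  targets=[
    [[-0.641,0.42,0.062,0,0,-0.028,0.4],[-0.641,0.42,0.062,0,0,-0.028,0.4],[-0.641,0.42,0.062,0,0,-0.028,0.4],[-0.641,0.42,0.062,0,0,-0.028,0.4]],
  ],
)

```text
time: 11.9
position: [489.9, -115.2, 174.1]
tcp_rot: [[0.222, 0.975, 0.003], [0.975, -0.222, 0.001], [0.002, 0.003, -1.0]]
wrist_force: [-0.7, -0.4, 0.2]
finger_gap: 51.2
finger_force: 0.0
```

>>> send_rows(
  targets=[
    [[-0.658,0.391,0.062,0,0,-0.028,0.4],[-0.658,0.391,0.062,0,0,-0.028,0.4],[-0.658,0.391,0.062,0,0,-0.028,0.4],[-0.658,0.391,0.062,0,0,-0.028,0.4],[-0.658,0.391,0.062,0,0,-0.028,0.4]],
  ],
)

```text
time: 12.32
position: [525.0, -219.6, 165.1]
tcp_rot: [[0.175, 0.985, 0.003], [0.985, -0.175, 0.002], [0.003, 0.003, -1.0]]
wrist_force: [0.5, 1.3, 0.2]
finger_gap: 51.2
finger_force: 0.0
```

```bash
python3 - <<'E'
from h import *
s=bot.sense(); print(np.round(s["joints"],1))
R0=rackR(); R=np.c_[-R0[:,1],R0[:,0],R0[:,2]]
plan(np.array([553.2,-220.2,65])-50*R[:,2],R)
E
```

```text
[ 61.8  29.7 -58.9 107.   29.1  59.9 -19. ]
call 0 [0.002, -0.005, 0.394] [-0.386, 0.024, -0.082] rows 5.0
```

>>> send_rows(
  targets=[
    [[0.002,-0.005,0.394,-0.386,0.024,-0.082,0.4],[0.002,-0.005,0.394,-0.386,0.024,-0.082,0.4],[0.002,-0.005,0.394,-0.386,0.024,-0.082,0.4],[0.002,-0.005,0.394,-0.386,0.024,-0.082,0.4],[0.002,-0.005,0.394,-0.386,0.024,-0.082,0.4],[0.002,-0.005,0.394,-0.386,0.024,-0.082,0.4],[0.002,-0.005,0.394,-0.386,0.024,-0.082,0.4],[0.002,-0.005,0.394,-0.386,0.024,-0.082,0.4]],
  ],
)

```text
time: 12.98
position: [524.4, -222.5, 105.6]
tcp_rot: [[0.055, 0.836, 0.546], [0.998, -0.039, -0.04], [-0.012, 0.548, -0.837]]
wrist_force: [0.6, -1.6, 0.2]
finger_gap: 51.1
finger_force: 0.0
```

>>> send_rows(
  targets=[
    [[0,0,0,0,0,0,0.4],[0,0,0,0,0,0,0.4],[0,0,0,0,0,0,0.4]],
  ],
)

```text
time: 13.23
position: [524.7, -224.1, 105.7]
tcp_rot: [[0.058, 0.837, 0.545], [0.998, -0.042, -0.042], [-0.012, 0.546, -0.838]]
wrist_force: [0.8, 0.5, 0.3]
finger_gap: 51.3
finger_force: 0.0
```

```bash
python3 - <<'E'
from h import *
s=bot.sense(); print(s["time"],np.round(s["joints"],1))
R0=rackR(); R=np.c_[-R0[:,1],R0[:,0],R0[:,2]]; E5=np.array([553.2,-220.2,65])
for k in (-50,0,16): plan(E5+k*R[:,2],R)
cal=viewer.calibration("wrist"); im=viewer.read_camera("wrist"); cv2.imwrite("pics/w8.png",im)
for r in nets.look_for("cell_5_mid","wrist"): print(np.round(r["bbox"],1),r["p"])
print(proj("w",E5,cal))
g=cv2.GaussianBlur(cv2.cvtColor(im,cv2.COLOR_BGR2GRAY),(0,0),1.2)
c=cv2.HoughCircles(g,cv2.HOUGH_GRADIENT,1,20,param1=40,param2=14,minRadius=16,maxRadius=27); u=proj("w",E5,cal)
print([q for q in c[0] if np.hypot(q[0]-u[0],q[1]-u[1])<25])
E
```

```text
13.2333 [ 74.4  26.2 -59.7 131.9  84.3  11.9 -59.8]
call 0 [0.034, -0.002, -0.003] [-0.021, 0.011, -0.003] rows 0.3
call 0 [0.04, 0.009, 0.33] [-0.021, 0.011, -0.003] rows 1.2
call 0 [0.042, 0.013, 0.436] [-0.021, 0.011, -0.003] rows 1.6
[253.4 199.3  36.6  51.4] 0.96
[255.42327205 206.41436771]
[array([254.5, 194.5,  18.3], dtype=float32)]
```

>>> send_rows(
  targets=[
    [[0.034,0,0,-0.021,0.011,0,0.4],[0.034,0,0,-0.021,0.011,0,0.4],[0.034,0,0,-0.021,0.011,0,0.4],[0.037,0.004,0.15,-0.021,0.011,0,0.4],[0.037,0.004,0.15,-0.021,0.011,0,0.4],[0.037,0.004,0.15,-0.021,0.011,0,0.4]],
  ],
)

```text
time: 13.83
position: [537.3, -219.6, 85.9]
tcp_rot: [[0.049, 0.819, 0.572], [0.999, -0.043, -0.024], [0.005, 0.572, -0.82]]
wrist_force: [-0.2, -0.4, -0.1]
finger_gap: 51.4
finger_force: 0.0
```

```bash
python3 - <<'E'
from h import *
s=bot.sense(); print(s["time"],np.round(s["joints"],1))
R0=rackR(); R=np.c_[-R0[:,1],R0[:,0],R0[:,2]]; E5=np.array([553.2,-220.2,65])
for k in (-25,0,16): plan(E5+k*R[:,2],R)
E
```

```text
13.8333 [ 76.5  33.2 -63.5 132.1 102.   16.3 -74.2]
call 0 [0.001, 0.007, 0.009] [-0.001, -0.001, -0.004] rows 0.1
call 0 [0.001, 0.007, 0.175] [-0.001, -0.001, -0.004] rows 0.6
call 0 [0.001, 0.007, 0.282] [-0.001, -0.001, -0.004] rows 1.0
```

>>> send_rows(
  targets=[
    [[0.001,0.007,0.15,0,0,0,0.4],[0.001,0.007,0.282,0,0,0,0.4],[0.001,0.007,0.282,0,0,0,0.4],[0.001,0.007,0.282,0,0,0,0.85],[0.001,0.007,0.282,0,0,0,0.85],[0.001,0.007,0.282,0,0,0,0.85],[0.001,0.007,0.282,0,0,0,0.85],[0.001,0.007,0.282,0,0,0,0.85]],
  ],
  force=70,
)

```text
time: 14.5
position: [561.9, -221.6, 53.8]
tcp_rot: [[0.048, 0.818, 0.573], [0.999, -0.04, -0.028], [0.0, 0.574, -0.819]]
wrist_force: [-7.4, 2.0, 9.0]
finger_gap: 23.1
finger_force: 68.4
```

>>> send_rows(
  targets=[
    [[0,0,-0.1,0,0,0,0.85],[0,0,-0.2,0,0,0,0.85],[0,0,-0.28,0,0,0,0.85],[0,0,-0.28,0,0,0,0.85]],
  ],
)

```text
time: 14.83
position: [537.6, -221.1, 89.4]
tcp_rot: [[0.049, 0.817, 0.574], [0.999, -0.039, -0.03], [-0.002, 0.575, -0.818]]
wrist_force: [0.8, -0.7, 0.0]
finger_gap: 23.2
finger_force: 68.9
```

```bash
python3 - <<'E'
from h import *
s=bot.sense(); print(s["time"],np.round(s["joints"],1))
plan([525,-200,150],down(90))
E
```

```text
14.8333 [ 76.4  32.6 -63.5 132.1 102.   16.1 -74.3]
call 0 [0.136, 0.158, -0.383] [0.39, 0.011, -0.03] rows 4.9
```

>>> send_rows(
  targets=[
    [[0.05,0.1,-0.3,0.1,0,0,0.85],[0.136,0.158,-0.383,0.39,0.011,-0.03,0.85],[0.136,0.158,-0.383,0.39,0.011,-0.03,0.85],[0.136,0.158,-0.383,0.39,0.011,-0.03,0.85],[0.136,0.158,-0.383,0.39,0.011,-0.03,0.85],[0.136,0.158,-0.383,0.39,0.011,-0.03,0.85],[0.136,0.158,-0.383,0.39,0.011,-0.03,0.85],[0.136,0.158,-0.383,0.39,0.011,-0.03,0.85]],
  ],
)

```text
time: 15.5
position: [525.5, -198.4, 150.7]
tcp_rot: [[0.005, 0.999, 0.052], [1.0, -0.004, -0.008], [-0.007, 0.052, -0.999]]
wrist_force: [0.9, -2.0, -0.2]
finger_gap: 23.3
finger_force: 68.9
```

```bash
python3 - <<'E'
from h import *
s=bot.sense(); print(s["time"],np.round(s["joints"],1))
plan([*ring(125,33),135],down(125))
E
```

```text
15.5 [ 65.1  31.9 -65.6 110.5  35.3  57.1 -16.5]
call 0 [0.9, -0.287, 0.031] [0.015, 0.007, -0.196] rows 3.4
call 1 [0.944, -0.0, 0.045] [0.015, 0.007, -0.196] rows 3.4
```

>>> send_rows(
  targets=[
    [[0.9,-0.287,0.031,0.015,0.007,-0.196,0.85],[0.9,-0.287,0.031,0.015,0.007,-0.196,0.85],[0.9,-0.287,0.031,0.015,0.007,-0.196,0.85],[0.9,-0.287,0.031,0.015,0.007,-0.196,0.85],[0.9,-0.287,0.031,0.015,0.007,-0.196,0.85]],
  ],
)

```text
time: 15.92
position: [482.9, -60.2, 140.2]
tcp_rot: [[-0.302, 0.953, 0.031], [0.953, 0.302, -0.001], [-0.01, 0.029, -1.0]]
wrist_force: [0.9, 0.4, -0.4]
finger_gap: 23.4
finger_force: 69.0
```

>>> send_rows(
  targets=[
    [[0.944,0,0.045,0.015,0.007,-0.196,0.85],[0.944,0,0.045,0.015,0.007,-0.196,0.85],[0.944,0,0.045,0.015,0.007,-0.196,0.85],[0.944,0,0.045,0.015,0.007,-0.196,0.85],[0.944,0,0.045,0.015,0.007,-0.196,0.85],[0.944,0,0.045,0.015,0.007,-0.196,0.85]],
  ],
)

```text
time: 16.42
position: [442.5, 71.6, 132.1]
tcp_rot: [[-0.573, 0.819, 0.006], [0.819, 0.573, -0.001], [-0.004, 0.004, -1.0]]
wrist_force: [0.2, 0.0, -1.4]
finger_gap: 23.4
finger_force: 69.0
```

```bash
python3 - <<'E'
from see import *
s=bot.sense(); print(np.round(s["joints"],1)); 
plan([*ring(125,33),135],down(125))
im,cal=see("w9")
# held cell: bottom silhouette dark? compare predicted top ellipse with hough near it
p=np.array(s["position"]);R=np.array(s["tcp_rot"]); u=proj("w",p-16*R[:,2],cal); print("pred top",u)
g=cv2.GaussianBlur(cv2.cvtColor(im,cv2.COLOR_BGR2GRAY),(0,0),1.2)
c=cv2.HoughCircles(g,cv2.HOUGH_GRADIENT,1,15,param1=40,param2=12,minRadius=22,maxRadius=32)
print([q for q in c[0] if np.hypot(q[0]-u[0],q[1]-u[1])<30])
E
```

```text
[ 41.2  23.7 -68.6 123.   28.9  51.4  -9.6]
call 0 [0.007, -0.005, -0.019] [0.003, 0.003, -0.0] rows 0.1
16.4167 [442.5  71.6 132.1]
hough 466.1 71.3 d27.3 r27.0 a77
hough 434.3 41.3 d26.9 r26.2 a-172
hough 452.1 58.5 d24.7 r15.7 a121
pred top [254.89722948 266.06374044]
[array([253.5, 258.5,  25.6], dtype=float32)]
```

```bash
python3 - <<'E'
from h import *; import json
im=cv2.imread("pics/w5.png");cal=json.load(open("cal5.json"))
p=np.array([448.129,74.243,130.891]);z=np.array([0.001,-.01,-1]); u=proj("w",p-16*z,cal)
g=cv2.GaussianBlur(cv2.cvtColor(im,cv2.COLOR_BGR2GRAY),(0,0),1.2)
c=cv2.HoughCircles(g,cv2.HOUGH_GRADIENT,1,15,param1=40,param2=12,minRadius=22,maxRadius=32)
print("w5 pred",u,[q for q in c[0] if np.hypot(q[0]-u[0],q[1]-u[1])<30])
s=bot.sense()
for a,r,z in ((132.5,34,100),(132.5,34,80),(134,32.5,80),(137,30,80),(140,28.5,80),(143,28,80),(143,27.7,80)): plan([*ring(a,r),z],down(135),s)
E
```

```text
w5 pred [253.20278864 265.04082528] [array([253.5, 268.5,  30.3], dtype=float32)]
call 0 [0.023, -0.032, 0.212] [0.002, 0.003, -0.114] rows 1.4
call 0 [0.023, -0.032, 0.346] [0.002, 0.003, -0.114] rows 1.4
call 0 [0.012, -0.036, 0.346] [0.002, 0.003, -0.114] rows 1.4
call 0 [-0.006, -0.044, 0.346] [0.002, 0.003, -0.114] rows 1.4
call 0 [-0.018, -0.051, 0.346] [0.002, 0.003, -0.114] rows 1.4
call 0 [-0.024, -0.06, 0.346] [0.002, 0.003, -0.114] rows 1.4
call 0 [-0.026, -0.059, 0.346] [0.002, 0.003, -0.114] rows 1.4
```

```bash
python3 - <<'E'
from h import *; import json
def fit(im,cal,p,R):
    g=cv2.GaussianBlur(cv2.cvtColor(im,cv2.COLOR_BGR2GRAY).astype(np.float32),(0,0),1)
    gx,gy=cv2.Sobel(g,cv2.CV_32F,1,0),cv2.Sobel(g,cv2.CV_32F,0,1); t=np.linspace(0,2*np.pi,90); out=[]
    for tilt in (-8,-4,0,4,8):
      T=Ro.from_euler('y',tilt,degrees=True).as_matrix()
      for dx in range(-6,7):
        for dz in range(-26,-3,2):
          def P(r): return np.array([proj("w",p+R@(T@np.array([r*np.cos(a),r*np.sin(a),0])+[dx,0,dz]),cal) for a in t])
          q=P(13);n=P(14)-q;n/=np.linalg.norm(n,axis=1)[:,None];m=q.astype(np.float32)[None]
          v=-(cv2.remap(gx,m[...,0],m[...,1],1)[0]*n[:,0]+cv2.remap(gy,m[...,0],m[...,1],1)[0]*n[:,1])
          out.append((np.clip(v,0,80).mean(),dx,dz,tilt))
    return sorted(out,reverse=True)[:5]
z=lambda d:[tuple(np.round(o,1)) for o in d]
print("w5",fit(cv2.imread("pics/w5.png"),json.load(open("cal5.json")),np.array([448.129,74.243,130.891]),np.array([[.263,.965,.001],[.965,-.263,-.01],[-.009,.004,-1]])))
s=bot.sense();cal=viewer.calibration("wrist");im=viewer.read_camera("wrist");cv2.imwrite("pics/w10.png",im)
print("now",fit(im,cal,np.array(s["position"]),np.array(s["tcp_rot"])))
q=[r for r in nets.look_for("cell_5_mid","wrist")]; print(q)
for k in (-16,34): print(proj("w",np.array(s["position"])+k*np.array(s["tcp_rot"])[:,2],cal))
E
```

```text
w5 [(np.float64(56.364974197165004), -2, -12, -8), (np.float64(56.318922539006415), -1, -12, -8), (np.float64(56.11995416711853), -1, -12, -4), (np.float64(55.96107340219204), -1, -14, -8), (np.float64(55.75397616252979), 0, -14, -4)]
now [(np.float64(50.62677833675743), -3, -4, -8), (np.float64(50.15029924183679), -2, -6, -8), (np.float64(49.94306190982089), -2, -4, -8), (np.float64(49.66455894407488), -2, -4, -4), (np.float64(49.463126519472475), -3, -4, -4)]
[{'bbox': [253.6, 244.8, 51.4, 86.3], 'p': 0.9}]
[254.89945679 266.11498257]
[254.34590072 224.51655406]
```

The edge fit shows this cell's top only about 5 mm behind the tips, so the grip is shallow (the first was about 13 mm). I'll stand it on bare bench at about (505,−50) and regrip deeper.

```bash
python3 - <<'E'
from h import *
plan([505,-50,125],down(110))
E
```

```text
call 0 [-0.894, -0.115, 0.048] [0.003, 0.002, 0.164] rows 3.2
```

>>> send_rows(
  targets=[
    [[-0.4,-0.05,0.02,0,0,0.08,0.85],[-0.894,-0.115,0.048,0.003,0.002,0.164,0.85],[-0.894,-0.115,0.048,0.003,0.002,0.164,0.85],[-0.894,-0.115,0.048,0.003,0.002,0.164,0.85],[-0.894,-0.115,0.048,0.003,0.002,0.164,0.85]],
  ],
)

```text
time: 17.08
position: [506.1, -53.2, 124.4]
tcp_rot: [[-0.337, 0.941, -0.001], [0.941, 0.337, 0.0], [0.001, -0.0, -1.0]]
wrist_force: [-0.3, 0.8, -1.3]
finger_gap: 23.5
finger_force: 69.0
```

>>> send_rows(
  targets=[
    [[0,0,0.2,0,0,0,0.85],[0,0,0.42,0,0,0,0.85],[0,0,0.42,0,0,0,0.85],[0,0,0.42,0,0,0,0.85]],
  ],
)

```text
time: 17.42
position: [504.0, -48.3, 61.7]
tcp_rot: [[-0.344, 0.939, -0.003], [0.939, 0.344, 0.001], [0.002, -0.002, -1.0]]
wrist_force: [0.4, -0.2, -1.2]
finger_gap: 23.2
finger_force: 69.0
```

```bash
python3 - <<'E'
from h import *
s=bot.sense(); print(np.round(s["wrist_force"],1)); plan([505,-50,48],down(110))
cal=viewer.calibration("wrist");im=viewer.read_camera("wrist");cv2.imwrite("pics/w11.png",im)
for r in nets.look_for("cell_5_mid","wrist"): print(np.round(r["bbox"],1),round(r["p"],2))
p=np.array(s["position"]);R=np.array(s["tcp_rot"])
for k in (-16,-5,45): print(k,proj("w",p+k*R[:,2],cal))
E
```

```text
[ 0.4 -0.2 -1.2]
call 0 [-0.013, 0.003, 0.091] [-0.001, -0.001, 0.001] rows 0.3
[251.4 243.9  52.2  86.7] 0.96
[296.9  47.5  55.9  64.4] 0.46
-16 [254.52651145 265.59325636]
-5 [254.39697008 254.28961968]
45 [253.97547813 217.59469419]
```

>>> send_rows(
  targets=[
    [[0,0,0.05,0,0,0,0.85],[0,0,0.08,0,0,0,0.85],[0,0,0.09,0,0,0,0.85],[0,0,0.09,0,0,0,0.85]],
  ],
)

```text
time: 17.85
position: [504.9, -48.9, 48.5]
tcp_rot: [[-0.343, 0.939, -0.0], [0.939, 0.343, 0.0], [0.0, -0.0, -1.0]]
wrist_force: [-0.0, 0.8, -0.5]
finger_gap: 23.3
finger_force: 69.0
```

>>> send_rows(
  targets=[
    [[0,0,0.012,0,0,0,0.85],[0,0,0.024,0,0,0,0.85],[0,0,0.024,0,0,0,0.85]],
  ],
)

```text
time: 18.1
position: [504.9, -48.8, 44.8]
tcp_rot: [[-0.343, 0.939, -0.0], [0.939, 0.343, 0.0], [0.0, -0.0, -1.0]]
wrist_force: [-0.4, -0.1, -0.2]
finger_gap: 23.4
finger_force: 69.0
```

>>> send_rows(
  targets=[
    [[0,0,0.014,0,0,0,0.85],[0,0,0.014,0,0,0,0.85]],
  ],
)

```text
time: 18.27
position: [504.9, -48.8, 42.6]
tcp_rot: [[-0.343, 0.939, -0.0], [0.939, 0.343, 0.0], [0.0, -0.0, -1.0]]
wrist_force: [-0.9, 0.4, -0.4]
finger_gap: 23.2
finger_force: 69.0
```

>>> send_rows(
  targets=[
    [[0,0,0.014,0,0,0,0.85],[0,0,0.014,0,0,0,0.85]],
  ],
)

```text
time: 18.43
position: [504.9, -48.8, 40.5]
tcp_rot: [[-0.343, 0.939, -0.0], [0.939, 0.343, 0.0], [0.0, -0.0, -1.0]]
wrist_force: [-0.2, -0.1, -1.1]
finger_gap: 23.2
finger_force: 69.0
```

>>> send_rows(
  targets=[
    [[0,0,0.01,0,0,0,0.85],[0,0,0.01,0,0,0,0.85]],
  ],
)

```text
time: 18.6
position: [504.9, -48.8, 39.1]
tcp_rot: [[-0.343, 0.939, -0.0], [0.939, 0.343, 0.0], [0.0, -0.0, -1.0]]
wrist_force: [-0.2, -0.6, -1.2]
finger_gap: 23.2
finger_force: 69.0
```

>>> send_rows(
  targets=[
    [[0,0,0.01,0,0,0,0.85],[0,0,0.01,0,0,0,0.85]],
  ],
)

```text
time: 18.77
position: [504.9, -48.8, 37.6]
tcp_rot: [[-0.343, 0.939, -0.0], [0.939, 0.343, 0.0], [0.0, -0.0, -1.0]]
wrist_force: [0.6, 0.7, -0.8]
finger_gap: 23.1
finger_force: 69.0
```

>>> send_rows(
  targets=[
    [[0,0,0.01,0,0,0,0.85],[0,0,0.01,0,0,0,0.85]],
  ],
)

```text
time: 18.93
position: [504.9, -48.8, 36.1]
tcp_rot: [[-0.343, 0.939, -0.0], [0.939, 0.343, 0.0], [0.0, -0.0, -1.0]]
wrist_force: [-0.2, 0.3, -0.3]
finger_gap: 23.2
finger_force: 69.0
```

>>> send_rows(
  targets=[
    [[0,0,0.01,0,0,0,0.85],[0,0,0.01,0,0,0,0.85]],
  ],
)

```text
time: 19.1
position: [504.9, -48.8, 34.6]
tcp_rot: [[-0.343, 0.939, -0.0], [0.939, 0.343, 0.0], [0.0, -0.0, -1.0]]
wrist_force: [0.4, -0.4, -0.8]
finger_gap: 23.1
finger_force: 69.0
```

>>> send_rows(
  targets=[
    [[0,0,0.01,0,0,0,0.85],[0,0,0.01,0,0,0,0.85]],
  ],
)

```text
time: 19.27
position: [505.2, -48.8, 34.1]
tcp_rot: [[-0.343, 0.939, 0.0], [0.939, 0.343, -0.001], [-0.001, -0.0, -1.0]]
wrist_force: [-7.7, -1.6, 24.1]
finger_gap: 23.4
finger_force: 72.0
```

>>> send_rows(
  targets=[
    [[0,0,0.01,0,0,0,0.85],[0,0,0.01,0,0,0,0.85]],
  ],
)

```text
time: 19.43
position: [506.1, -48.6, 32.7]
tcp_rot: [[-0.344, 0.939, 0.002], [0.939, 0.344, -0.0], [-0.001, 0.002, -1.0]]
wrist_force: [-0.2, 0.4, 14.5]
finger_gap: 22.9
finger_force: 73.9
```

>>> send_rows(
  targets=[
    [[0,0,0.01,0,0,0,0.85],[0,0,0.01,0,0,0,0.85]],
  ],
)

```text
time: 19.6
position: [506.4, -48.5, 31.6]
tcp_rot: [[-0.344, 0.939, 0.002], [0.939, 0.344, -0.0], [-0.001, 0.002, -1.0]]
wrist_force: [-3.6, 0.6, 25.7]
finger_gap: 23.2
finger_force: 77.9
```

Contact came at TCP z≈34, so the overlap was 16 mm as intended and the edge fit was wrong. I'll release and regrip here to square the cell, then return.

>>> send_rows(
  targets=[
    [[0,0,-0.005,0,0,0,0.6],[0,0,-0.015,0,0,0,0.55],[0,0,-0.025,0,0,0,0.55],[0,0,-0.025,0,0,0,0.55],[0,0,-0.025,0,0,0,0.85],[0,0,-0.025,0,0,0,0.85],[0,0,-0.025,0,0,0,0.85],[0,0,-0.025,0,0,0,0.85]],
  ],
  force=80,
)

```text
time: 20.27
position: [505.2, -48.8, 34.3]
tcp_rot: [[-0.343, 0.939, 0.0], [0.939, 0.343, -0.0], [-0.0, 0.0, -1.0]]
wrist_force: [-1.5, 0.5, 8.2]
finger_gap: 23.2
finger_force: 78.0
```

>>> send_rows(
  targets=[
    [[0,0,-0.2,0,0,0,0.85],[0,0,-0.5,0,0,0,0.85],[0,0,-0.65,0,0,0,0.85],[0,0,-0.65,0,0,0,0.85]],
  ],
)

```text
time: 20.6
position: [507.2, -48.4, 135.9]
tcp_rot: [[-0.343, 0.939, 0.005], [0.939, 0.343, -0.001], [-0.003, 0.005, -1.0]]
wrist_force: [0.8, 0.3, -0.8]
finger_gap: 22.9
finger_force: 79.2
```

```bash
python3 - <<'E'
from h import *
s=bot.sense(); print(np.round(s["wrist_force"],1)); plan([*ring(132.5,35),125],down(135))
cal=viewer.calibration("wrist");im=viewer.read_camera("wrist");cv2.imwrite("pics/w12.png",im)
for r in nets.look_for("cell_5_mid","wrist"): print(np.round(r["bbox"],1),round(r["p"],2))
E
```

```text
[ 0.8  0.3 -0.8]
call 0 [0.908, -0.17, 0.07] [0.003, 0.002, -0.277] rows 3.5
[252.4 243.8  48.7  84. ] 0.94
```

>>> send_rows(
  targets=[
    [[0.908,-0.17,0.07,0.003,0.002,-0.277,0.85],[0.908,-0.17,0.07,0.003,0.002,-0.277,0.85],[0.908,-0.17,0.07,0.003,0.002,-0.277,0.85],[0.908,-0.17,0.07,0.003,0.002,-0.277,0.85],[0.908,-0.17,0.07,0.003,0.002,-0.277,0.85],[0.908,-0.17,0.07,0.003,0.002,-0.277,0.85]],
  ],
)

```text
time: 21.2
position: [433.4, 70.7, 120.2]
tcp_rot: [[-0.708, 0.706, -0.007], [0.706, 0.708, 0.0], [0.005, -0.005, -1.0]]
wrist_force: [1.6, -0.9, -1.5]
finger_gap: 22.9
finger_force: 79.2
```

```bash
python3 - <<'E'
from h import *
s=bot.sense(); print(np.round(s["joints"],1))
for a,r,z in ((132.5,35,100),(132.5,35,80),(134,33,80),(137,30,80),(140,28.5,80),(143,28,80),(144,27.7,80)): plan([*ring(a,r),z],down(135),s)
E
```

```text
[ 4.030e+01  2.420e+01 -6.750e+01  1.241e+02  2.920e+01  5.040e+01
  1.000e-01]
call 0 [-0.015, 0.016, 0.135] [-0.003, -0.003, 0.001] rows 0.5
call 0 [-0.016, 0.016, 0.268] [-0.003, -0.003, 0.001] rows 1.0
call 0 [-0.029, 0.01, 0.268] [-0.003, -0.003, 0.001] rows 1.0
call 0 [-0.049, -0.001, 0.268] [-0.003, -0.003, 0.001] rows 1.0
call 0 [-0.059, -0.01, 0.268] [-0.003, -0.003, 0.001] rows 1.0
call 0 [-0.064, -0.02, 0.268] [-0.003, -0.003, 0.001] rows 1.0
call 0 [-0.066, -0.023, 0.268] [-0.003, -0.003, 0.001] rows 1.0
```

>>> send_rows(
  targets=[
    [[-0.015,0.016,0.02,-0.003,-0.003,0,0.85],[-0.015,0.016,0.08,-0.003,-0.003,0,0.85],[-0.015,0.016,0.135,-0.003,-0.003,0,0.85],[-0.016,0.016,0.2,-0.003,-0.003,0,0.85],[-0.016,0.016,0.268,-0.003,-0.003,0,0.85],[-0.016,0.016,0.268,-0.003,-0.003,0,0.85],[-0.016,0.016,0.268,-0.003,-0.003,0,0.85]],
  ],
)

```text
time: 21.78
position: [436.9, 70.5, 80.1]
tcp_rot: [[-0.708, 0.707, -0.001], [0.707, 0.708, 0.001], [0.001, 0.0, -1.0]]
wrist_force: [0.1, 0.2, -0.4]
finger_gap: 22.8
finger_force: 79.2
```

>>> send_rows(
  targets=[
    [[-0.013,-0.006,0,0,0,0,0.85],[-0.025,-0.012,0,0,0,0,0.85],[-0.033,-0.017,0,0,0,0,0.85],[-0.038,-0.021,0,0,0,0,0.85],[-0.043,-0.026,0,0,0,0,0.85],[-0.048,-0.036,0,0,0,0,0.85],[-0.05,-0.039,0,0,0,0,0.85]],
  ],
)

```text
time: 22.37
position: [438.6, 60.6, 80.9]
tcp_rot: [[-0.707, 0.707, 0.001], [0.707, 0.707, 0.0], [-0.001, 0.001, -1.0]]
wrist_force: [1.0, 0.3, -0.8]
finger_gap: 23.2
finger_force: 79.2
```

```bash
python3 - <<'E'
from see import *
s=bot.sense(); p=np.array(s["position"])[:2]-HC; print("r,ang",np.hypot(*p),np.degrees(np.arctan2(p[1],p[0])),np.round(s["wrist_force"],1),s["finger_gap"])
im,cal=see("w13")
for a,r,z in ((144,27.7,80),(140,27.7,80),(138,27.7,78),(138,27.7,70),(138,27.7,61)): plan([*ring(a,r),z],down(135),s)
E
```

```text
r,ang 26.69621746787072 144.16539442909948 [ 1.   0.3 -0.8] 23.24382423164144
22.3667 [438.6  60.6  80.9]
hough 465.7 72.5 d27.8 r28.0 a79
hough 431.1 38.1 d24.4 r29.9 a-167
hough 435.3 62.3 d26.0 r30.3 a145
hough 480.1 26.1 d22.3 r27.4 a-44
hough 448.9 46.9 d26.0 r11.5 a170
hough 488.5 56.1 d22.4 r30.4 a21
bbox [ 69. 264.  71. 139.] 0.57
bbox [219. 227.  32.  40.] 0.33
lm [449.1  48.5] r11.7 a162 0.46
lm [457.1  20.3] r24.9 a-97 0.44
call 0 [0.007, -0.001, 0.006] [0.001, 0.0, -0.0] rows 0.0
call 0 [0.008, 0.012, 0.006] [0.001, 0.0, -0.0] rows 0.1
call 0 [0.009, 0.019, 0.019] [0.001, 0.0, -0.0] rows 0.1
call 0 [0.009, 0.019, 0.073] [0.001, 0.0, -0.0] rows 0.3
call 0 [0.009, 0.019, 0.133] [0.001, 0.0, -0.0] rows 0.5
```

>>> send_rows(
  targets=[
    [[0.008,0.012,0.006,0,0,0,0.85],[0.009,0.019,0.019,0,0,0,0.85],[0.009,0.019,0.045,0,0,0,0.85],[0.009,0.019,0.073,0,0,0,0.85],[0.009,0.019,0.073,0,0,0,0.85]],
  ],
)

```text
time: 22.93
position: [440.3, 64.3, 69.6]
tcp_rot: [[-0.707, 0.707, 0.002], [0.707, 0.707, 0.001], [-0.001, 0.002, -1.0]]
wrist_force: [1.4, -0.3, 6.1]
finger_gap: 23.1
finger_force: 85.4
```

>>> send_rows(
  targets=[
    [[0,0,-0.02,0,0,0,0.85],[-0.01,0,-0.02,0,0,0,0.85],[-0.01,0,-0.01,0,0,0,0.85],[-0.01,0,0.005,0,0,0,0.85],[-0.01,0,0.02,0,0,0,0.85],[-0.01,0,0.02,0,0,0,0.85]],
  ],
)

```text
time: 23.43
position: [442.7, 63.3, 67.6]
tcp_rot: [[-0.707, 0.707, 0.004], [0.707, 0.707, 0.001], [-0.002, 0.004, -1.0]]
wrist_force: [3.5, -0.6, 19.2]
finger_gap: 23.0
finger_force: 90.4
```

>>> send_rows(
  targets=[
    [[0,0,-0.1,0,0,0,0.85],[0,0,-0.4,0,0,0,0.85],[0,0,-0.6,0,0,0,0.85],[0,0,-0.8,0,0,0,0.85],[-0.5,0,-0.8,0,0,0,0.85],[-0.5,0,-0.8,0,0,0,0.85],[-0.5,0,-0.8,0,0,0,0.85]],
  ],
)

```text
time: 24.02
position: [497.4, 4.5, 187.3]
tcp_rot: [[-0.703, 0.712, 0.004], [0.712, 0.703, -0.001], [-0.003, 0.002, -1.0]]
wrist_force: [-0.7, -0.7, -0.6]
finger_gap: 22.6
finger_force: 88.1
```

```bash
python3 - <<'E'
from see import *
from rim import fit
im,cal=see("w14")
print(np.round(fit("pics/w14.png",cal,c0=tuple(HC)),1))
E
```

```text
24.0167 [497.4   4.5 187.3]
hough 433.9 35.9 d25.4 r27.8 a-161
hough 456.1 18.5 d25.6 r26.8 a-99
hough 460.9 44.5 d25.9 r0.9 a-36
hough 466.9 69.9 d25.0 r25.8 a75
hough 488.7 51.5 d26.4 r29.2 a13
hough 481.3 25.5 d26.3 r28.7 a-43
hough 442.5 65.5 d25.6 r27.1 a131
bbox [257. 122.  27.  28.] 0.85
lm [460.5  44.4] r0.6 a-60 0.58
lm [468.3  71.2] r27.4 a73 0.42
[[ 94.9 462.2  45. ]
 [ 94.9 462.2  45.5]
 [ 94.4 462.2  44.5]
 [ 94.  462.2  46. ]]
```

```bash
python3 - <<'E'
from h import *; import json
s=bot.sense();cal=viewer.calibration("wrist");im=viewer.read_camera("wrist")
p=np.array(s["position"]);R=np.array(s["tcp_rot"])
g=cv2.cvtColor(im,cv2.COLOR_BGR2GRAY); g5=cv2.cvtColor(cv2.imread("pics/w5.png"),cv2.COLOR_BGR2GRAY); g12=cv2.cvtColor(cv2.imread("pics/w12.png"),cv2.COLOR_BGR2GRAY); g9=cv2.cvtColor(cv2.imread("pics/w9.png"),cv2.COLOR_BGR2GRAY)
for n,a in (("w5",g5),("w9",g9),("w12",g12),("now",g)): print(n,[int(a[r:r+3,249:258].mean()) for r in range(186,306,3)])
for r in nets.masks_of("cell_5_mid","wrist"):
    m=r["region"]; 
    if m[250,254]:
        print(r["p"],r["bbox"]); 
        for c in range(226,282,6):
            k=np.flatnonzero(m[:,c]); print(c,(k.min(),k.max()) if len(k) else None,end=" ")
print()
for tilt in(-6,0,6):
  for ov in (12,16):
    T=Ro.from_euler('y',tilt,degrees=True).as_matrix(); t=np.linspace(0,6.28,60)
    for k in (-ov,50-ov):
        q=np.array([proj("w",p+R@(T@np.array([13*np.cos(a),13*np.sin(a),k+8])-[0,0,8]),cal) for a in t]); print(tilt,ov,k,"rows",q[:,1].min().round(),q[:,1].max().round(),"cols",q[:,0].min().round(),q[:,0].max().round())
# darkness of discs
for x,y in ((442.5,65.5),(466.9,69.9),(460.9,44.5),(433.9,35.9),(488.7,51.5)):
    u=proj("w",[x,y,56],cal).astype(int); print(x,y,g[u[1]-4:u[1]+5,u[0]-4:u[0]+5].mean().round())
E
```

```text
w5 [168, 167, 167, 166, 163, 120, 83, 78, 41, 22, 20, 22, 22, 22, 22, 22, 22, 52, 80, 97, 105, 103, 101, 101, 97, 96, 103, 103, 103, 103, 103, 103, 103, 103, 103, 107, 108, 108, 107, 108]
w9 [149, 113, 81, 79, 80, 80, 78, 35, 23, 23, 22, 23, 23, 22, 22, 33, 79, 103, 154, 110, 103, 102, 101, 94, 103, 104, 104, 103, 104, 103, 104, 104, 104, 106, 109, 108, 105, 108, 142, 176]
w12 [88, 88, 87, 87, 87, 86, 56, 23, 23, 23, 23, 23, 22, 22, 25, 64, 85, 106, 107, 105, 104, 104, 97, 103, 105, 105, 105, 105, 105, 105, 106, 106, 124, 166, 163, 152, 146, 152, 162, 174]
now [89, 103, 118, 115, 91, 42, 24, 24, 24, 24, 24, 23, 23, 23, 23, 25, 55, 87, 93, 109, 107, 106, 105, 103, 96, 106, 107, 107, 107, 106, 106, 107, 107, 139, 185, 183, 158, 115, 80, 70]
0.69 [252.8, 243.3, 50.3, 92.6]
226 None 232 (np.int64(208), np.int64(278)) 238 (np.int64(202), np.int64(282)) 244 (np.int64(199), np.int64(285)) 250 (np.int64(198), np.int64(286)) 256 (np.int64(197), np.int64(286)) 262 (np.int64(200), np.int64(284)) 268 (np.int64(207), np.int64(282)) 274 (np.int64(225), np.int64(277)) 280 None 
-6 12 -12 rows 236.0 286.0 cols 228.0 282.0
-6 12 38 rows 210.0 248.0 cols 234.0 275.0
-6 16 -16 rows 239.0 290.0 cols 228.0 282.0
-6 16 34 rows 211.0 251.0 cols 234.0 275.0
0 12 -12 rows 238.0 285.0 cols 228.0 282.0
0 12 38 rows 203.0 241.0 cols 234.0 275.0
0 16 -16 rows 242.0 290.0 cols 228.0 282.0
0 16 34 rows 205.0 243.0 cols 234.0 275.0
6 12 -12 rows 240.0 284.0 cols 228.0 282.0
6 12 38 rows 197.0 233.0 cols 234.0 275.0
6 16 -16 rows 245.0 289.0 cols 228.0 282.0
6 16 34 rows 200.0 236.0 cols 234.0 275.0
442.5 65.5 184.0
466.9 69.9 224.0
460.9 44.5 224.0
433.9 35.9 228.0
488.7 51.5 216.0
```

The neighbours are well placed: the opening now spans 77°→198° and the centre cell is centred. The rim is nearer (461.3,45), so I was about 1.5 mm too far out and touched the rim, which tilted the cell in the grip. I'll re-square it on the bench and retry slightly inward.

```bash
python3 - <<'E'
from h import *
plan([505,-50,90],down(125))
E
```

```text
call 0 [-0.342, -0.23, 0.644] [0.0, -0.0, 0.112] rows 2.7
```

>>> send_rows(
  targets=[
    [[-0.342,-0.23,0.3,0,0,0.112,0.85],[-0.342,-0.23,0.644,0,0,0.112,0.85],[-0.342,-0.23,0.644,0,0,0.112,0.85],[-0.342,-0.23,0.644,0,0,0.112,0.85],[-0.342,-0.23,0.644,0,0,0.112,0.85]],
  ],
)

```text
time: 24.68
position: [504.4, -49.9, 89.4]
tcp_rot: [[-0.574, 0.819, -0.002], [0.819, 0.574, 0.002], [0.003, -0.001, -1.0]]
wrist_force: [-0.0, 0.3, 0.5]
finger_gap: 22.6
finger_force: 88.1
```

>>> send_rows(
  targets=[
    [[0,0,0.15,0,0,0,0.85],[0,0,0.3,0,0,0,0.85],[0,0,0.34,0,0,0,0.85],[0,0,0.35,0,0,0,0.85],[0,0,0.35,0,0,0,0.85]],
  ],
)

```text
time: 25.1
position: [506.3, -49.9, 39.2]
tcp_rot: [[-0.574, 0.819, 0.002], [0.819, 0.574, 0.0], [-0.001, 0.002, -1.0]]
wrist_force: [0.6, -0.7, -1.3]
finger_gap: 22.9
finger_force: 88.2
```

>>> send_rows(
  targets=[
    [[0,0,0.01,0,0,0,0.85],[0,0,0.01,0,0,0,0.85]],
  ],
)

```text
time: 25.27
position: [506.4, -50.8, 37.5]
tcp_rot: [[-0.573, 0.82, 0.003], [0.82, 0.573, -0.0], [-0.002, 0.002, -1.0]]
wrist_force: [0.2, -0.1, -0.1]
finger_gap: 23.1
finger_force: 88.2
```

>>> send_rows(
  targets=[
    [[0,0,0.01,0,0,0,0.85],[0,0,0.01,0,0,0,0.85]],
  ],
)

```text
time: 25.43
position: [505.9, -51.0, 35.2]
tcp_rot: [[-0.572, 0.82, 0.002], [0.82, 0.572, 0.0], [-0.001, 0.001, -1.0]]
wrist_force: [-0.7, -0.1, -1.0]
finger_gap: 23.0
finger_force: 88.2
```

>>> send_rows(
  targets=[
    [[0,0,0.01,0,0,0,0.85],[0,0,0.01,0,0,0,0.85]],
  ],
)

```text
time: 25.6
position: [505.7, -50.9, 33.3]
tcp_rot: [[-0.573, 0.82, 0.001], [0.82, 0.573, 0.0], [-0.0, 0.001, -1.0]]
wrist_force: [-0.3, 0.3, -0.7]
finger_gap: 22.8
finger_force: 88.2
```

>>> send_rows(
  targets=[
    [[0,0,0,0,0,0,0.65],[0,0,0,0,0,0,0.55],[0,0,0,0,0,0,0.55],[0,0,0,0,0,0,0.55],[0,0,-0.01,0,0,0,0.85],[0,0,-0.01,0,0,0,0.85],[0,0,-0.01,0,0,0,0.85],[0,0,-0.01,0,0,0,0.85]],
  ],
  force=80,
)

```text
time: 26.27
position: [505.9, -50.8, 35.2]
tcp_rot: [[-0.573, 0.82, 0.001], [0.82, 0.573, 0.0], [-0.001, 0.001, -1.0]]
wrist_force: [-2.0, -0.4, 6.8]
finger_gap: 22.6
finger_force: 78.1
```

>>> send_rows(
  targets=[
    [[0,0,-0.2,0,0,0,0.85],[0,0,-0.5,0,0,0,0.85],[0,0,-0.65,0,0,0,0.85],[0,0,-0.65,0,0,0,0.85],[0,0,-0.65,0,0,0,0.85]],
  ],
)

```text
time: 26.68
position: [506.4, -51.2, 133.6]
tcp_rot: [[-0.572, 0.82, 0.003], [0.82, 0.572, -0.001], [-0.003, 0.002, -1.0]]
wrist_force: [0.6, -0.0, -0.4]
finger_gap: 22.3
finger_force: 78.6
```

```bash
sed -i 's/^HC=.*/HC=np.array([461.3,45.0])/' h.py; python3 - <<'E'
from h import *
plan([*ring(138,34),125],down(138))
cal=viewer.calibration("wrist");im=viewer.read_camera("wrist");cv2.imwrite("pics/w15.png",im);a=cv2.cvtColor(im,cv2.COLOR_BGR2GRAY)
print([int(a[r:r+3,249:258].mean()) for r in range(186,306,3)])
# cell lateral offset in the tool: central columns at the top-face rows
for r in (255,262,270): print(r,[int(v) for v in a[r,215:295:3]])
s=bot.sense(); print(proj("w",np.array(s["position"])-16*np.array(s["tcp_rot"])[:,2],cal))
E
```

```text
call 0 [0.919, 0.069, 0.055] [0.001, 0.002, -0.146] rows 3.3
[87, 87, 85, 64, 25, 21, 22, 22, 21, 23, 22, 36, 79, 96, 107, 105, 104, 103, 101, 98, 105, 105, 104, 104, 104, 104, 104, 105, 106, 176, 232, 232, 232, 231, 230, 230, 215, 194, 192, 178]
255 [81, 82, 82, 44, 37, 100, 103, 106, 105, 103, 108, 106, 104, 105, 103, 104, 106, 105, 107, 106, 102, 45, 36, 82, 83, 83, 76]
262 [83, 82, 76, 32, 29, 80, 104, 106, 106, 105, 104, 105, 104, 104, 105, 104, 103, 102, 106, 106, 96, 35, 29, 68, 82, 84, 82]
270 [85, 86, 49, 26, 27, 68, 177, 169, 124, 106, 103, 104, 106, 106, 105, 106, 104, 100, 94, 90, 46, 21, 24, 40, 82, 85, 84]
[253.57430279 264.11592153]
```

Comparing edges with the first cell's picture: this cell is upright, but sits about 7.7 mm along tool +x from the TCP. The same effect, about 4 mm then, caused the rim contact. I'll compensate by placing the TCP 7.7 mm further inward.

>>> send_rows(
  targets=[
    [[0.87,0.069,0.055,0.001,0.002,-0.146,0.85],[0.87,0.069,0.055,0.001,0.002,-0.146,0.85],[0.87,0.069,0.055,0.001,0.002,-0.146,0.85],[0.87,0.069,0.055,0.001,0.002,-0.146,0.85],[0.87,0.069,0.055,0.001,0.002,-0.146,0.85],[0.87,0.069,0.055,0.001,0.002,-0.146,0.85]],
  ],
)

```text
time: 27.23
position: [438.8, 62.2, 123.3]
tcp_rot: [[-0.745, 0.667, -0.004], [0.667, 0.745, 0.001], [0.004, -0.001, -1.0]]
wrist_force: [0.1, 0.3, -0.4]
finger_gap: 22.6
finger_force: 78.6
```

```bash
python3 - <<'E'
from h import *
s=bot.sense(); print(s["finger_gap"]); o=7.7
for a,r,z in ((138.5,34,110),(138.5,34,84),(138.5,30,84),(138.5,27,84),(138.5,26.5,84),(138.5,26.8,75),(138.5,26.8,62)): plan([*ring(a,r-o),z],down(138.5),s)
cal=viewer.calibration("wrist");im=viewer.read_camera("wrist");cv2.imwrite("pics/w16.png",im);a=cv2.cvtColor(im,cv2.COLOR_BGR2GRAY)
print([int(a[r:r+3,249:258].mean()) for r in range(186,306,3)])
E
```

```text
22.588847082884826
call 0 [-0.013, 0.014, 0.089] [-0.001, -0.002, -0.004] rows 0.3
call 0 [-0.013, 0.014, 0.262] [-0.001, -0.002, -0.004] rows 0.9
call 0 [-0.04, 0.014, 0.262] [-0.001, -0.002, -0.004] rows 1.0
call 0 [-0.06, 0.014, 0.262] [-0.001, -0.002, -0.004] rows 1.0
call 0 [-0.063, 0.014, 0.262] [-0.001, -0.002, -0.004] rows 1.0
call 0 [-0.062, 0.014, 0.322] [-0.001, -0.002, -0.004] rows 1.2
call 0 [-0.062, 0.015, 0.409] [-0.001, -0.002, -0.004] rows 1.5
[152, 151, 142, 80, 26, 23, 24, 25, 23, 23, 23, 42, 88, 148, 201, 197, 194, 193, 183, 163, 193, 147, 103, 103, 102, 102, 103, 103, 103, 117, 135, 135, 134, 128, 114, 111, 104, 106, 151, 161]
```

>>> send_rows(
  targets=[
    [[-0.013,0.014,0.089,0,-0.002,-0.004,0.85],[-0.013,0.014,0.18,0,-0.002,-0.004,0.85],[-0.013,0.014,0.262,0,-0.002,-0.004,0.85],[-0.013,0.014,0.262,0,-0.002,-0.004,0.85],[-0.04,0.014,0.262,0,-0.002,-0.004,0.85],[-0.055,0.014,0.262,0,-0.002,-0.004,0.85],[-0.062,0.014,0.262,0,-0.002,-0.004,0.85],[-0.062,0.014,0.262,0,-0.002,-0.004,0.85]],
  ],
)

```text
time: 27.95
position: [448.3, 57.0, 85.2]
tcp_rot: [[-0.747, 0.664, 0.001], [0.664, 0.747, -0.0], [-0.001, 0.0, -1.0]]
wrist_force: [-0.5, -0.5, -0.0]
finger_gap: 22.7
finger_force: 78.6
```

>>> send_rows(
  targets=[
    [[0,0,0.03,0,0,0,0.85],[0,0,0.06,0,0,0,0.85],[0,0,0.08,0,0,0,0.85],[0,0,0.08,0,0,0,0.85]],
  ],
)

```text
time: 28.28
position: [447.2, 57.5, 72.0]
tcp_rot: [[-0.748, 0.663, -0.001], [0.663, 0.748, -0.0], [0.0, -0.001, -1.0]]
wrist_force: [0.1, 0.3, -0.4]
finger_gap: 22.4
finger_force: 78.6
```

>>> send_rows(
  targets=[
    [[0,0,0.02,0,0,0,0.85],[0,0,0.035,0,0,0,0.85],[0,0,0.035,0,0,0,0.85]],
  ],
)

```text
time: 28.53
position: [447.4, 57.5, 67.1]
tcp_rot: [[-0.748, 0.663, -0.0], [0.663, 0.748, -0.0], [-0.0, -0.001, -1.0]]
wrist_force: [-0.2, 0.7, -1.1]
finger_gap: 22.9
finger_force: 78.6
```

>>> send_rows(
  targets=[
    [[0,0,0.015,0,0,0,0.85],[0,0,0.03,0,0,0,0.85],[0,0,0.03,0,0,0,0.85]],
  ],
)

```text
time: 28.78
position: [447.5, 57.4, 62.6]
tcp_rot: [[-0.748, 0.663, -0.0], [0.663, 0.748, -0.0], [-0.0, -0.001, -1.0]]
wrist_force: [-0.1, -0.1, -0.6]
finger_gap: 22.1
finger_force: 78.6
```

Inside the housing with no contact force. Release, rise, and look.

>>> send_rows(
  targets=[
    [[0,0,0,0,0,0,0.6],[0,0,0,0,0,0,0.45],[0,0,0,0,0,0,0.45],[0,0,0,0,0,0,0.45],[0,0,-0.3,0,0,0,0.45],[0,0,-0.8,0,0,0,0.45],[-0.35,0,-0.8,0,0,0,0.45],[-0.35,0,-0.8,0,0,0,0.45]],
  ],
)

```text
time: 29.45
position: [489.4, 21.4, 186.6]
tcp_rot: [[-0.748, 0.664, 0.004], [0.664, 0.748, -0.002], [-0.005, 0.002, -1.0]]
wrist_force: [0.4, -1.2, 0.2]
finger_gap: 47.0
finger_force: 0.0
```

>>> send_rows(
  targets=[
    [[0,0,0,0,0,0,0.45],[0,0,0,0,0,0,0.45],[0,0,0,0,0,0,0.45]],
  ],
)

```text
time: 29.7
position: [486.2, 22.9, 182.5]
tcp_rot: [[-0.748, 0.663, -0.001], [0.663, 0.748, -0.0], [0.0, -0.001, -1.0]]
wrist_force: [-0.3, -1.0, 1.0]
finger_gap: 47.1
finger_force: 0.0
```

```bash
python3 - <<'E'
from see import *
im,cal=see("w17")
# size of each top disc gives its height: test Hough diameters on planes
for z in (56,76):
    r,o=circles(im,cal,tuple(HC),z=z,p2=11,lo=22,hi=30); print(z,sorted([(round(x),round(y),round(d,1)) for x,y,d in o if np.hypot(x-HC[0],y-HC[1])<36]))
E
```

```text
29.7 [486.2  22.9 182.5]
hough 441.0 60.7 d25.4 r25.7 a142
hough 434.0 35.9 d25.2 r28.8 a-162
hough 466.4 70.5 d25.1 r26.0 a79
hough 462.0 43.5 d25.6 r1.7 a-65
hough 488.2 51.7 d24.5 r27.7 a14
hough 455.6 18.3 d25.0 r27.3 a-102
hough 481.8 26.7 d24.5 r27.5 a-42
bbox [255. 148.  32.  31.] 0.93
bbox [255. 176.  29.  35.] 0.39
lm [460.9  45.5] r0.6 a134 0.85
56 [(434, 36, np.float64(25.2)), (441, 61, np.float64(25.3)), (456, 18, np.float64(25.0)), (462, 44, np.float64(26.0)), (467, 69, np.float64(27.1)), (482, 27, np.float64(24.7)), (489, 51, np.float64(25.5))]
76 [(434, 38, np.float64(23.7)), (440, 62, np.float64(23.4)), (454, 23, np.float64(23.6)), (459, 47, np.float64(23.5)), (464, 70, np.float64(23.8)), (479, 29, np.float64(25.3)), (484, 53, np.float64(22.7))]
```

All seven tops show at the seated height, one in the middle and six around. As a check I'll touch the two packed cells gently with the shut fingers; buttons should be at z≈58.

```bash
python3 - <<'E'
from h import *
s=bot.sense(); plan([441,60.7,70],None,s)
s["position"]=[441,60.7,70]; plan([466.4,70.5,70],None,s)
E
```

```text
call 0 [0.39, -0.011, 0.75] [0.0, 0.0, 0.0] rows 3.0
call 0 [-0.084, 0.161, -0.0] [0.0, 0.0, 0.0] rows 0.7
```

>>> send_rows(
  targets=[
    [[0.2,0,0,0,0,0,1],[0.39,-0.011,0.2,0,0,0,1],[0.39,-0.011,0.5,0,0,0,1],[0.39,-0.011,0.75,0,0,0,1],[0.39,-0.011,0.75,0,0,0,1],[0.39,-0.011,0.75,0,0,0,1],[0.39,-0.011,0.75,0,0,0,1]],
  ],
  force=30,
)

```text
time: 30.43
position: [442.6, 61.1, 72.0]
tcp_rot: [[-0.749, 0.663, 0.001], [0.663, 0.749, 0.0], [-0.0, 0.001, -1.0]]
wrist_force: [0.2, -0.0, 0.2]
finger_gap: -0.6
finger_force: 0.0
```

>>> send_rows(
  targets=[
    [[0,0,0.03,0,0,0,1],[0,0,0.055,0,0,0,1],[0,0,0.055,0,0,0,1]],
  ],
)

```text
time: 30.68
position: [442.6, 59.7, 62.8]
tcp_rot: [[-0.747, 0.664, 0.001], [0.664, 0.747, -0.001], [-0.002, 0.0, -1.0]]
wrist_force: [-0.8, 0.1, -0.0]
finger_gap: 0.1
finger_force: 0.0
```

>>> send_rows(
  targets=[
    [[0,0,0.01,0,0,0,1],[0,0,0.015,0,0,0,1],[0,0,0.015,0,0,0,1]],
  ],
)

```text
time: 30.93
position: [442.1, 60.1, 60.1]
tcp_rot: [[-0.748, 0.664, 0.0], [0.664, 0.748, -0.001], [-0.001, -0.0, -1.0]]
wrist_force: [-0.4, 0.2, -1.0]
finger_gap: 0.1
finger_force: 0.0
```

>>> send_rows(
  targets=[
    [[0,0,-0.07,0,0,0,1],[-0.04,0.08,-0.07,0,0,0,1],[-0.084,0.161,-0.07,0,0,0,1],[-0.084,0.161,-0.07,0,0,0,1],[-0.084,0.161,-0.03,0,0,0,1],[-0.084,0.161,0,0,0,0,1],[-0.084,0.161,0,0,0,0,1]],
  ],
)

```text
time: 31.52
position: [466.3, 69.5, 58.8]
tcp_rot: [[-0.748, 0.663, -0.002], [0.663, 0.748, -0.001], [0.001, -0.002, -1.0]]
wrist_force: [-0.5, 0.2, -1.5]
finger_gap: 0.1
finger_force: 0.0
```

>>> send_rows(
  targets=[
    [[0,0,-0.3,0,0,0,0.8],[0,0,-0.85,0,0,0,0.6],[-0.6,0,-0.85,0,0,0,0.5],[-0.6,0,-0.85,0,0,0,0.5],[-0.6,0,-0.85,0,0,0,0.5],[-0.6,0,-0.85,0,0,0,0.5],[-0.6,0,-0.85,0,0,0,0.5]],
  ],
)

```text
time: 32.1
position: [534.8, 9.6, 187.3]
tcp_rot: [[-0.747, 0.665, -0.0], [0.665, 0.747, -0.0], [-0.0, -0.0, -1.0]]
wrist_force: [-0.3, 1.5, -0.1]
finger_gap: 43.0
finger_force: 0.0
```

```bash
python3 - <<'E'
from see import *
see("w18")
E
```

```text
32.1 [534.8   9.6 187.3]
hough 489.0 50.9 d25.6 r28.3 a12
hough 441.2 60.5 d25.6 r25.4 a142
hough 466.8 70.3 d25.4 r25.9 a78
hough 481.8 26.1 d25.0 r27.9 a-43
hough 455.8 18.5 d25.1 r27.1 a-102
hough 462.0 44.1 d25.2 r1.1 a-52
hough 435.0 35.5 d26.8 r28.0 a-160
bbox [230.  97.  31.  27.] 0.98
lm [461.7  47.2] r2.2 a81 0.77
```

All seven are upright and seated: the tops fall in the same places from two viewpoints, and the touch check found neither packed cell standing proud. The robot is clear, so I'm handing in.

```bash
python3 -c "
from station import bot
print(bot.sign_off())"
```

```text
the job is handed in; nothing more can be done
None
```

All seven cells stand upright in the housing, button ends up, with one in the middle and six around it. I handed the job in after 32 s of robot time; the screwdriver, choke and heat sink were never handled.

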